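# Fetch the brush from behind the lip balms

### The job

The black detangling brush has ended up behind the three silver lip balms on the mirrored tray. Stand all three balms aside on the dark slate slab, next to the perfume bottle, then lay the brush bristles down inside its own oblong wooden tray. After that stand each balm back on the mirrored tray in exactly the place where it stood at the start, and do not shift or knock over anything else.

Things in the scene. Friction and masses are not known exactly. Their poses are not given: they have to be found in the camera images.
- balm_slim_c (a point): Slim round silver aluminium lip balm tube, 18 mm in diameter, 86 mm tall, standing upright, 24 g. This point is its centre, 43 mm above its foot; z is up along the tube.
- balm_stout_c (a point): Stout round silver aluminium lip balm tube with a domed top, 30 mm in diameter, 80 mm tall (straight sides up to 72 mm), standing upright, 45 g. This point is its centre, 40 mm above its foot; z is up along the tube.
- balm_square_c (a point): Square silver aluminium lip balm tube, 24 x 24 mm, 76 mm tall, standing upright, 40 g. This point is its centre, 38 mm above its foot; z is up, x and y are square to its faces.
- brush_c (a point): Black palm-type detangling brush, no handle, lying bristles down close behind the balms: oblong with round ends, 116 mm long (its y), 54 mm wide (its x), 35 mm tall, 75 g. This point is its centre, 17.5 mm above the bristle tips. Straight flanks to grip, 62 mm long, reach from 15 to 31 mm above the bristle tips. The balms stand 1 to 14 mm before its near flank, too close for a finger.
- mirror_tray: Mirrored acrylic tray, fixed, 190 mm (x) by 260 mm (y), clear rim 4 mm thick and 19 mm high. Origin at the centre of its underside; things stand on its mirror floor, 5 mm above it. Its -x side faces the robot; the balms stand in a row along its y axis, about 44 mm apart, and the brush lies behind them (+x), parallel to the row, 35 mm or more from the back rim.
- brush_tray: The brush's own dark wooden tray, fixed and empty, 156 mm (x) by 122 mm (y) outside, walls 5 mm thick, rim 14 mm high, floor 5 mm thick (inside 146 x 112 mm, 9 mm deep). Origin at the centre of its underside. The brush fits flat with its length along the tray's x axis.
- slate_slab: Dark slate slab, fixed, 220 mm (x) by 120 mm (y), 8 mm thick, flat. Origin at the centre of its underside. The perfume bottle stands at its +x end; the rest is free and is the side area for the balms.
- jewel_bowl: Bystander: round wooden jewelry bowl with rings in it, 80 mm in diameter, 38 mm tall, on the mirrored tray beside the brush, about 113 mm from it along the tray's y axis. Origin at the centre of its underside. Leave it where it is.
- perfume: Bystander: amber glass perfume bottle, 30 mm (x) by 46 mm (y), 90 mm tall with its cap, standing on the slate slab. Origin at the centre of its underside. Leave it where it is.
- cream_jar: Bystander: round cream jar, 54 mm in diameter, 45 mm tall, standing on the dresser top beyond the mirrored tray. Origin at the centre of its underside. Leave it where it is.
Mind the look-alikes: they are no part of the job. Of the things shaped like the brush_tray, the wooden one is meant. Leave any yellow look-alike of the part that bears balm_square_c alone.

How it is judged:
On the way, in this order (a step that is already met when the one before it is completed fails the run):
1. all three lip balms stand upright on the slate slab at the same time (x of balm_slim_c in the frame of slate_slab between -0.11 and 0.11 m and y of balm_slim_c in the frame of slate_slab between -0.06 and 0.06 m and z of balm_slim_c in the frame of slate_slab between 0.046 and 0.057 m and angle between each of balm_slim_c, balm_stout_c, balm_square_c's own z axis and vertical below 0.12 rad and x of balm_stout_c in the frame of slate_slab between -0.11 and 0.11 m and y of balm_stout_c in the frame of slate_slab between -0.06 and 0.06 m and z of balm_stout_c in the frame of slate_slab between 0.043 and 0.054 m and x of balm_square_c in the frame of slate_slab between -0.11 and 0.11 m and y of balm_square_c in the frame of slate_slab between -0.06 and 0.06 m and z of balm_square_c in the frame of slate_slab between 0.041 and 0.052 m), for 0.2 s.
2. the brush lies flat, bristles down, inside its wooden tray (x of brush_c in the frame of brush_tray between -0.025 and 0.025 m and y of brush_c in the frame of brush_tray between -0.033 and 0.033 m and z of brush_c in the frame of brush_tray between 0.0175 and 0.0275 m and angle between brush_c's own z axis and vertical below 0.12 rad), for 0.2 s.
3. each lip balm stands upright within 15 mm of where it stood at the start (distance of each of balm_slim_c, balm_stout_c, balm_square_c from where it was at the start of the episode below 0.015 m and angle between each of balm_slim_c, balm_stout_c, balm_square_c's own z axis and vertical below 0.12 rad), for 0.2 s.
At the end, for the whole second after the job is handed in: Each lip balm stands upright (within 7 degrees) with its centre within 15 mm of where it was at the start, the brush lies flat with its bristles on the floor of the wooden tray, inside its rim, bowl, perfume and cream jar are within 20 mm of their starts, and everything is at rest (all of step 2 and all of step 3 and linear speed of each of balm_slim, balm_stout, balm_square, brush below 0.02 m/s and distance of each of jewel_bowl, perfume, cream_jar from where it was at the start of the episode below 0.02 m); the robot touches nothing.
It fails at once if the wooden bowl is shifted more than 20 mm (distance of jewel_bowl from where it was at the start of the episode above 0.02 m).
It fails at once if the perfume bottle is shifted more than 20 mm (distance of perfume from where it was at the start of the episode above 0.02 m).
It fails at once if the cream jar is shifted more than 20 mm (distance of cream_jar from where it was at the start of the episode above 0.02 m).
It fails at once if a lip balm is knocked over (angle between any of balm_slim_c, balm_stout_c, balm_square_c's own z axis and vertical above 0.7 rad).
It also fails if it takes over 134 s, if anything falls off the work surface, if the arm or the gripper's body presses on something with over 40 N, if the wrist force passes 120 N, or if a joint passes its speed limit or range.

### The arm

A 6-joint arm with a two-finger parallel gripper is mounted at the origin on the work surface. World frame = base frame: x ahead of the robot, y to its left, z up, the work surface at z = 0. Lengths are in m, angles in rad, forces in N, time in s.
With the tool pointing down it reaches from about 0.3 to 0.85 m from the base axis. Payload 4.2 kg.
Tool frame: the origin (TCP) lies at the very end of the fingers, on their centre line; the grasp point (between the pads) lies 19 mm behind it (grip_depth is the distance from the TCP to the grasp point, in m); z points along the fingers, y is the line along which they close (so a half turn about z gives the same grasp; the last joint's range is limited). The gripper opens to 91 mm and grips with 3 to 60 N. Pads are 32 mm wide; open, the fingers measure 118 mm over their backs; the gripper's body (76 mm by 178 mm) begins 60 mm behind the grasp point.
Start: joints at [1.224, 0.32, 1.565, -0, 1.257, -0.02], TCP at [0.185, 0.545, 0.214] pointing down, gripper open.
Joint ranges: [-3.11, 3.11], [-0.84, 2.01], [0.21, 2.61], [-1.34, 4.49], [0.05, 2.63], [-2.56, 2.56]. Speed limits (rad/s): [2.57, 2.57, 3.14, 3.14, 3.14, 3.14].

### API

Orientations are given as [roll, pitch, yaw] about the fixed x, y, z axes, in that order (R = Rz(yaw) Ry(pitch) Rx(roll)).
In Python, from cell import get_state, read_camera, close_job, grip_depth gives the robot as it stands.
- The arm moves only by the tool servo_tool, never from a script. Its argument "deltas" is a list of rows, each an object of numbers: "hand": the closure in counts, from 0 (fully open) to 255 (shut); "x", "y", "z": the shift along the tool's x, y, z in mm; "ax", "ay", "az": the turn, a rotation vector about the tool's x, y, z in degrees. In form: [{"hand": .., "x": .., "y": .., "z": .., "ax": .., "ay": .., "az": ..}, ...]. A call has exactly 8 rows; each row is the pose to reach, as a shift and turn from the pose commanded when the call began, along the tool's axes at that moment; what a row does not reach only later rows make up. A row lasts 1/10 s, in which the tool goes at most 50 mm and 8.59 degrees, less where a joint would pass 70% of its speed; a pose out of reach is approached as far as the arm can. A call with a gripper value outside its range is refused whole. The fingers move at their own pace and stop on an object; "force" is the grip in N (left out, the last holds). Time passes only in rows, so rows that repeat a pose let the fingers close, or fill a call up. It gives the time, the measured TCP pose, the force, the opening and the grip force at its end, in the units of the state.
- get_state(): the state, without advancing time (a new reading comes with each control period).
- read_camera(name): name is "scene" or "top"; returns a dict with "color" (480x640x3 uint8, red, green, blue), "K" (3x3 intrinsics, pixels), "dist_coeffs" ([k1, k2, p1, p2, k3] as OpenCV has them; the pictures are not rectified), "view" (4x4, takes a point from world to camera coordinates). Camera axes: x right, y up, looking along -z (the intrinsics and any distortion apply to the point x, -y, -z); pixel columns grow to the right and rows downward; lengths in m; the calibration is good to about 2 mm. A picture is of the moment at which its call begins. There is no depth.
- close_job(): hands the job in; it is judged then, once.
The state is a dict: "clock": time; "qpos": joint angles; "qd": joint speeds; "joint_torque": joint torques, N m; "tool_pos": TCP position; "ee_rot": TCP orientation; "ft_force": force on the tool from outside, world axes, zero at the start; "moment": the same for the moment, N m; "finger_gap": finger opening in m; "finger_force": force on a finger pad.
Only numpy, scipy, OpenCV 4.12 (cv2) and the standard library are available. Lean on these libraries where they do the work, as an engineer would, in place of code of your own. Each camera call takes 0.05 s, during which the arm holds its last target. There are 200 camera calls.

## Working session

There is one attempt and no reset: what is moved stays moved. The work goes in short steps, Python scripts to look and compute and a tool call to move; the robot and the scene stay as the last step left them, time stands still between calls to the robot, and variables do not carry over. Pictures are saved under pics/ and viewed, at most 14 in all, crops included, and the job is handed in when it is done.

Besides the shell and the picture viewer there is one more tool, called after "Call:" as a command line: name --argument value ..., lists and objects as JSON in quotes. servo_tool: Moves the arm, as the interface text tells. Its arguments: {"type":"object","properties":{"deltas":{"type":"array"},"force":{"type":"number"}},"required":["deltas"]}

```bash
mkdir -p pics; ls; python3 - <<'E'
from cell import *
import cv2
s=get_state();print(s)
for n in("scene","top"):
    c=read_camera(n);cv2.imwrite(f"pics/{n}0.png",c["color"][:,:,::-1]);print(n,c["K"],c["dist_coeffs"],c["view"])
E
```

```text
pics
{'clock': 0.0, 'qpos': array([ 1.22398796e+00,  3.20271349e-01,  1.56569930e+00, -1.00306156e-05,
        1.25736823e+00, -1.99769480e-02]), 'qd': array([-9.81209527e-05, -6.18056453e-04,  5.42452574e-04,  1.80282045e-04,
       -1.03844499e-03, -7.38147232e-04]), 'joint_torque': array([-4.06709423e-04, -4.12451828e+01, -2.31971276e+01,  7.24875228e-02,
        4.57013806e-02, -1.42106096e-04]), 'tool_pos': array([0.1844165 , 0.54408559, 0.21312421]), 'ee_rot': array([-3.13984659e+00, -2.53473082e-05,  2.81476431e+00]), 'ft_force': array([0.58910952, 0.22160876, 0.53649426]), 'moment': array([ 0.03592914,  0.0231035 , -0.0361731 ]), 'finger_force': 0.0, 'finger_gap': 0.09120660004107986}
scene [[562.02072699   0.         312.81974203]
 [  0.         562.02072699 240.78157122]
 [  0.           0.           1.        ]] [0.04274845 0.         0.         0.         0.        ] [[-5.07403185e-01  8.61708234e-01  9.63035758e-04  2.76289627e-01]
 [-5.81396862e-01 -3.43170747e-01  7.37706939e-01  2.66815050e-01]
 [ 6.36018629e-01  3.73754944e-01  6.75120393e-01 -1.43258294e+00]
 [ 0.00000000e+00  0.00000000e+00  0.00000000e+00  1.00000000e+00]]
top [[446.76676075   0.         314.22950854]
 [  0.         446.76676075 235.26404261]
 [  0.           0.           1.        ]] [-0.05995557  0.          0.          0.          0.        ] [[-0.00871909 -0.99995751  0.00299414  0.01409396]
 [ 0.97516506 -0.00784016  0.22134054 -0.53235831]
 [-0.22130766  0.00484967  0.97519198 -0.87403217]
 [ 0.          0.          0.          1.        ]]
```

View pics/scene0.png

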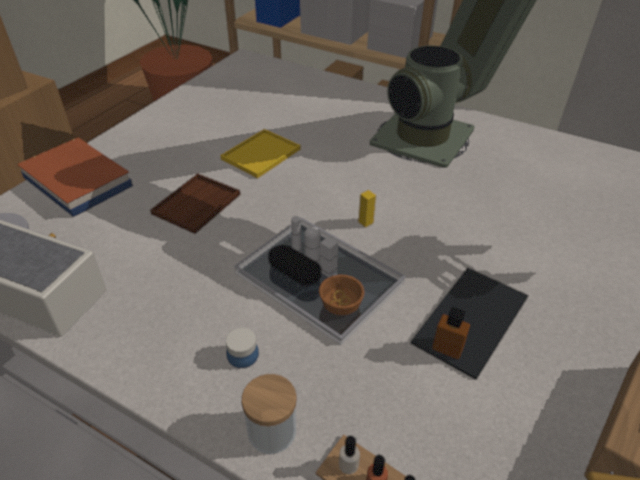

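View pics/top0.png

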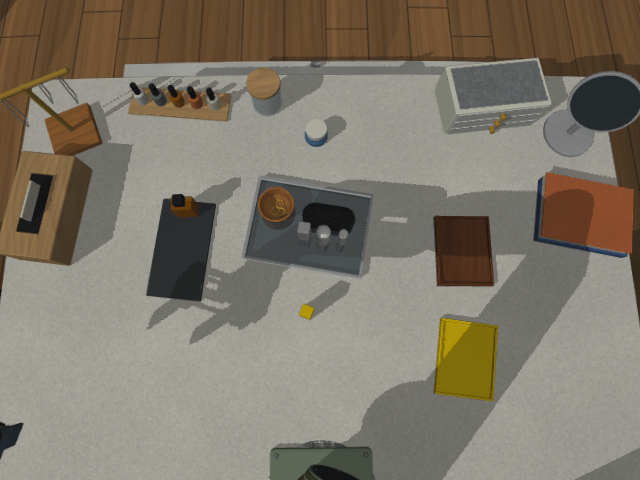

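Overview: in the top view the mirrored tray is centred near (308,227), with the balms at (304,232), (323,237) and (343,237). The brush is at (328,217), the bowl at (276,205), the slate at (182,250), the perfume at (182,205), the wooden tray at (463,250) and the yellow decoy at (306,311). I'll zoom in.

```bash
python3 - <<'E'
import cv2
a=cv2.imread("pics/top0.png")[170:282,238:386];cv2.imwrite("pics/topc.png",cv2.resize(a,None,fx=5,fy=5,interpolation=cv2.INTER_CUBIC))
a=cv2.imread("pics/scene0.png")[205:345,230:410];cv2.imwrite("pics/scc.png",cv2.resize(a,None,fx=4,fy=4,interpolation=cv2.INTER_CUBIC))
E
```

```text
(no output)
```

View pics/topc.png

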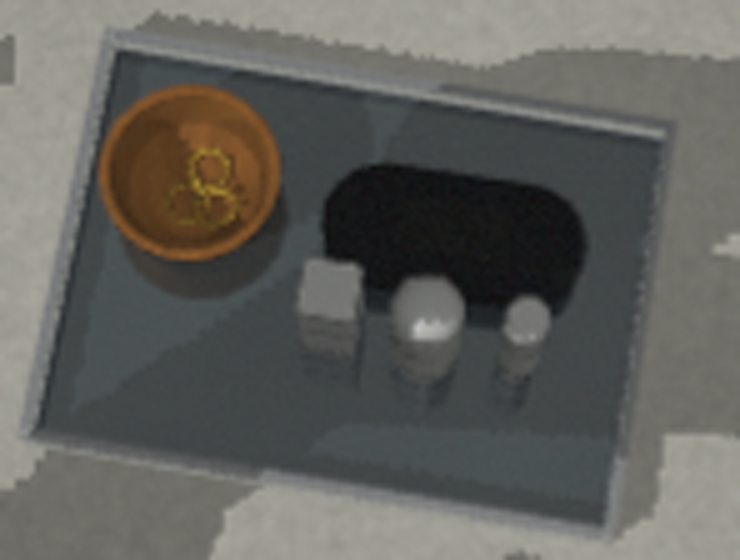

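View pics/scc.png

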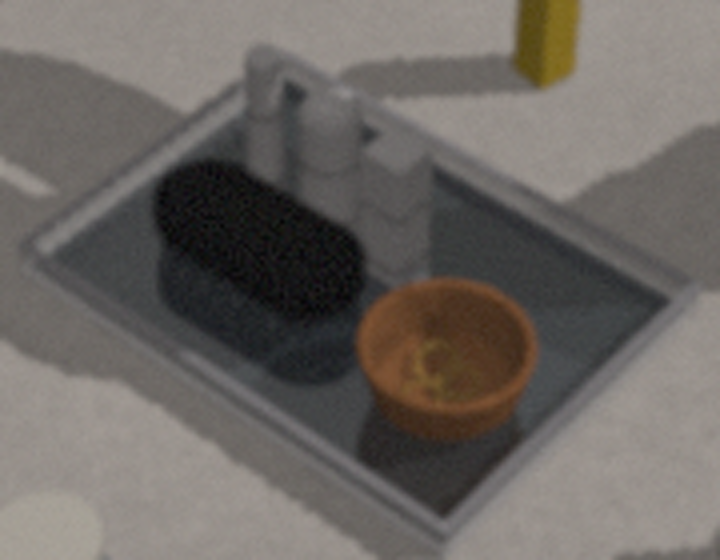

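Crop of the top view (5x, offset 238,170): square top (331,289), stout top (428,311), slim top (528,318), brush centre (455,234), tray corners (110,32), (675,123), (610,535), (22,435). The scene crop (4x, offset 230,205) shows the same objects: square top (396,155), slim top (264,55), brush top (258,235).

```bash
cat > h.py <<'E'
import numpy as np, cv2
from cell import *
C={}
def cam(n):
    if n not in C: C[n]=read_camera(n)
    return C[n]
def plane(n,uv,z):
    c=cam(n);uv=np.array(uv,float).reshape(-1,1,2)
    p=cv2.undistortPoints(uv,c["K"],np.array(c["dist_coeffs"]))[:,0]
    d=np.c_[p[:,0],-p[:,1],-np.ones(len(p))];R=c["view"][:3,:3];t=c["view"][:3,3]
    o=-R.T@t;d=d@R;return o+d*((z-o[2])/d[:,2])[:,None]
def proj(n,P):
    c=cam(n);P=np.array(P,float).reshape(-1,3);q=P@c["view"][:3,:3].T+c["view"][:3,3];q=q*[1,-1,-1]
    return cv2.projectPoints(q,np.zeros(3),np.zeros(3),c["K"],np.array(c["dist_coeffs"]))[0][:,0]
def tc(u,v,k=5,o=(238,170)): return ((u+.5)/k-.5+o[0],(v+.5)/k-.5+o[1])
E
python3 - <<'E'
from h import *
np.set_printoptions(precision=4,suppress=True)
S=lambda u,v:tc(u,v,4,(230,205))
def rect(P):
    P=P[:,:2];e=np.roll(P,-1,0)-P;print(" corners",P.tolist() and P.round(4).tolist(),"centre",P.mean(0),"sides",np.linalg.norm(e,axis=1),"ang",np.degrees(np.arctan2(e[:,1],e[:,0])))
print("mirror");rect(plane("top",[tc(110,32),tc(675,123),tc(610,535),tc(22,435)],.019))
rect(plane("scene",[S(262,45),S(695,290),S(440,543),S(25,248)],.019))
for n,t,s,z in(("square",(331,289),(396,155),.081),("stout",(428,311),(333,105),.078),("slim",(528,318),(264,58),.091),("brush",(455,234),(258,235),.038)):
    print(n,plane("top",tc(*t),z),plane("scene",S(*s),z))
im=cam("top")["color"].astype(int)
def seg(mask,z,n):
    k,l,st,ce=cv2.connectedComponentsWithStats(mask.astype(np.uint8));i=1+st[1:,4].argmax()
    m=(l==i).astype(np.uint8);c=cv2.findContours(m,0,2)[0][0].reshape(-1,2)
    P=plane("top",c,z)[:,:2];print(n,st[i]);r=cv2.minAreaRect((P*1000).astype(np.float32));print(r,(cv2.boxPoints(r)).round(1).tolist())
def box(m,x0,x1,y0,y1):
    o=np.zeros_like(m);o[y0:y1,x0:x1]=m[y0:y1,x0:x1];return o
b=im.sum(2);sat=im.max(2)-im.min(2)
print(im[250,180],im[250,463],im[250,400],im[210,182],im[220,490])
seg(box(b<130,140,225,190,310),.008,"slate")
seg(box((im[:,:,0]-im[:,:,2]>25),425,505,205,295),.014,"wood")
seg(box((im[:,:,0]-im[:,:,2]>25),160,205,190,225),.06,"perf")
seg(box(b<75,300,360,195,245),.036,"brush")
seg(box((im[:,:,0]-im[:,:,2]>40),255,300,185,225),.043,"bowl")
print("perf cap",plane("top",[180,200],.09))
E
```

```text
mirror
 corners [[0.6797, 0.1314], [0.6347, -0.1218], [0.4501, -0.0869], [0.4956, 0.166]] centre [0.565  0.0222] sides [0.2571 0.1878 0.257  0.1873] ang [-100.0733  169.3028   79.8052  -10.6537]
 corners [[0.4515, -0.0975], [0.4996, 0.1676], [0.6869, 0.1353], [0.6346, -0.1151]] centre [0.5681 0.0226] sides [0.2694 0.1901 0.2558 0.184 ] ang [  79.7224   -9.771  -101.7857  174.522 ]
square [[0.5443 0.031  0.081 ]] [[0.5488 0.0356 0.081 ]]
stout [[ 0.5354 -0.0087  0.078 ]] [[ 0.5309 -0.008   0.078 ]]
slim [[ 0.5291 -0.0488  0.091 ]] [[ 0.5314 -0.0451  0.091 ]]
brush [[ 0.5789 -0.0219  0.038 ]] [[ 0.5876 -0.0147  0.038 ]]
[43 47 47] [62 39 24] [114 112 107] [73 44 15] [111 110 104]
slate [170 260  36  41 938]
((449.3721923828125, 283.8601989746094), (66.97991943359375, 86.63899993896484), 83.4181137084961) [[402.5, 255.60000610351562], [488.6000061035156, 245.60000610351562], [496.20001220703125, 312.20001220703125], [410.20001220703125, 322.1000061035156]]
wood [ 435  216   59   70 3764]
((507.391357421875, -317.12109375), (124.21751403808594, 154.68174743652344), 89.2549057006836) [[42
[... 275 characters left out ...]
.0], [576.2999877929688, 257.1000061035156], [622.4000244140625, 260.0], [618.7999877929688, 318.0]]
brush [ 303  203   52   28 1026]
((578.3773803710938, -21.02468490600586), (111.86599731445312, 55.258541107177734), 80.76419067382812) [[542.0999755859375, -71.80000305175781], [596.7000122070312, -80.69999694824219], [614.5999755859375, 29.700000762939453], [560.0999755859375, 38.599998474121094]]
bowl [258 187  36  35 999]
((606.6196899414062, 92.79411315917969), (76.06327056884766, 76.7076416015625), 89.5254898071289) [[568.0, 55.099998474121094], [644.7000122070312, 54.400001525878906], [645.2999877929688, 130.5], [568.5999755859375, 131.10000610351562]]
perf cap [[0.6026 0.2866 0.09  ]]
```

Call:
servo_tool --deltas '[{"hand": 100,"x": -36,"y": -26,"z": 0,"az": 6},{"hand": 100,"x": -72,"y": -53,"z": 0,"az": 12},{"hand": 100,"x": -108,"y": -79,"z": 0,"az": 18},{"hand": 100,"x": -145,"y": -105,"z": 0,"az": 24},{"hand": 100,"x": -181,"y": -132,"z": 0,"az": 30},{"hand": 100,"x": -217,"y": -158,"z": 0,"az": 36},{"hand": 100,"x": -253,"y": -184,"z": 0,"az": 42},{"hand": 100,"x": -289,"y": -211,"z": 0,"az": 48}]' --force 12

```text
schema error: expected keys hand, x, y, z, ax, ay, az
```

```bash
cat >> h.py <<'E'
def to(x,y,z,yaw=None):
    s=get_state();p=np.array(s["tool_pos"]);w=s["ee_rot"];R=cv2.Rodrigues(np.zeros(3))[0]
    from scipy.spatial.transform import Rotation as Ro
    R=Ro.from_euler("xyz",w).as_matrix();d=R.T@(np.array([x,y,z])-p)*1000
    print("at",p.round(4),"rpy",np.degrees(w).round(2),"gap",round(s["finger_gap"],4),"t",round(s["clock"],2))
    if yaw is not None:
        T=Ro.from_euler("xyz",[180,0,yaw],degrees=True).as_matrix();print("rot",np.degrees(Ro.from_matrix(R.T@T).as_rotvec()).round(2))
    print("delta mm",d.round(1))
E
python3 - <<'E'
from h import *
to(.545,.032,.18,79.7)
a=cv2.imread("pics/top0.png")[185:310,130:250];cv2.imwrite("pics/sl.png",cv2.resize(a,None,fx=4.8,fy=4.8,interpolation=cv2.INTER_CUBIC))
E
```

```text
at [0.1845 0.5443 0.2134] rpy [-179.94    0.    161.28] gap 0.0907 t 0.2
rot [-5.000e-02  5.000e-02  8.158e+01]
delta mm [-505.9 -369.4   33.9]
```

View pics/sl.png

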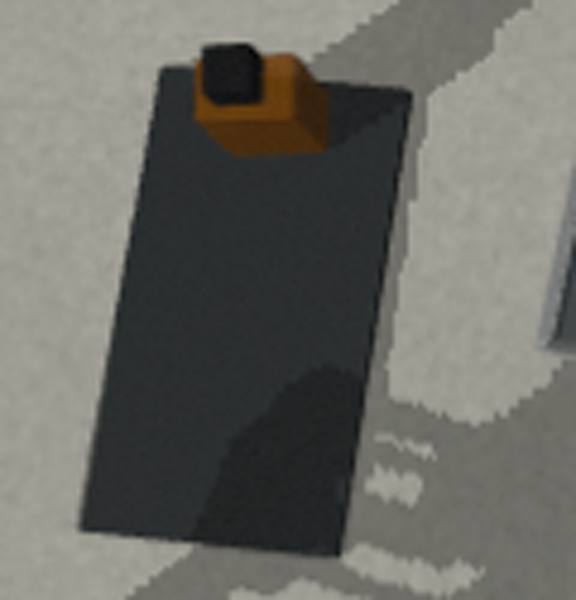

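Slate crop (4.8x, offset 130,185): corners at (160,67), (412,90), (340,556) and (80,530). The perfume foot's front edge is at about y=155.

Call:
servo_tool --deltas '[{"hand": 100,"x": -36,"y": -26,"z": 0,"ax": 0,"ay": 0,"az": 6},{"hand": 100,"x": -72,"y": -53,"z": 0,"ax": 0,"ay": 0,"az": 12},{"hand": 100,"x": -108,"y": -79,"z": 0,"ax": 0,"ay": 0,"az": 18},{"hand": 100,"x": -145,"y": -105,"z": 0,"ax": 0,"ay": 0,"az": 24},{"hand": 100,"x": -181,"y": -132,"z": 0,"ax": 0,"ay": 0,"az": 30},{"hand": 100,"x": -217,"y": -158,"z": 0,"ax": 0,"ay": 0,"az": 36},{"hand": 100,"x": -253,"y": -184,"z": 0,"ax": 0,"ay": 0,"az": 42},{"hand": 100,"x": -289,"y": -211,"z": 0,"ax": 0,"ay": 0,"az": 48}]' --force 12

```text
clock: 1.0
tool_pos: [0.3913, 0.2504, 0.214]
ee_rot: [3.141, -0.0, 1.973]
ft_force: [1.0, 0.4, -0.4]
finger_gap: 0.0555
finger_force: 0.0
```

```bash
python3 - <<'E'
from h import *
to(.545,.032,.18,79.7)
S=lambda u,v:tc(u,v,4.8,(130,185))
P=plane("top",[S(160,67),S(412,90),S(340,556),S(80,530)],.008)[:,:2];e=np.roll(P,-1,0)-P
print(P.round(4),P.mean(0),np.linalg.norm(e,axis=1),np.degrees(np.arctan2(e[:,1],e[:,0])))
print(plane("top",[S(240,157),S(325,153)],.008))
E
```

```text
at [0.3913 0.2504 0.214 ] rpy [ 1.7998e+02 -1.0000e-02  1.1304e+02] gap 0.0555 t 1.0
rot [ 2.000e-02 -1.000e-02  3.334e+01]
delta mm [-261.2   56.    34. ]
[[0.6322 0.3513]
 [0.6196 0.2311]
 [0.4027 0.2549]
 [0.4147 0.3735]] [0.51727736 0.30269761] [0.12087531 0.21823754 0.11922264 0.21863925] [-95.96642176 173.72982037  84.22783381  -5.83634704]
[[0.58781797 0.31046475 0.008     ]
 [0.58937546 0.27058126 0.008     ]]
```

Call:
servo_tool --deltas '[{"hand": 100,"x": -43,"y": 9,"z": 0,"ax": 0,"ay": 0,"az": 6},{"hand": 100,"x": -87,"y": 18,"z": 0,"ax": 0,"ay": 0,"az": 12},{"hand": 100,"x": -130,"y": 28,"z": 0,"ax": 0,"ay": 0,"az": 18},{"hand": 100,"x": -174,"y": 37,"z": 10,"ax": 0,"ay": 0,"az": 24},{"hand": 100,"x": -217,"y": 46,"z": 20,"ax": 0,"ay": 0,"az": 30},{"hand": 100,"x": -261,"y": 56,"z": 34,"ax": 0,"ay": 0,"az": 33.3},{"hand": 100,"x": -261,"y": 56,"z": 34,"ax": 0,"ay": 0,"az": 33.3},{"hand": 100,"x": -261,"y": 56,"z": 34,"ax": 0,"ay": 0,"az": 33.3}]'

```text
clock: 1.85
tool_pos: [0.5449, 0.0339, 0.1791]
ee_rot: [-3.14, -0.0, 1.394]
ft_force: [-0.3, 0.0, 0.0]
finger_gap: 0.0556
finger_force: 0.0
```

```bash
python3 - <<'E'
from h import *
to(.545,.032,.048,79.7)
a=read_camera("scene")["color"][150:345,230:450,::-1];cv2.imwrite("pics/s1.png",cv2.resize(a,None,fx=3,fy=3,interpolation=cv2.INTER_CUBIC))
E
```

```text
at [0.5449 0.0339 0.1791] rpy [-1.7988e+02 -1.0000e-02  7.9900e+01] gap 0.0556 t 1.85
rot [-0.12 -0.01  0.2 ]
delta mm [ -1.9   0.7 131.1]
```

View pics/s1.png

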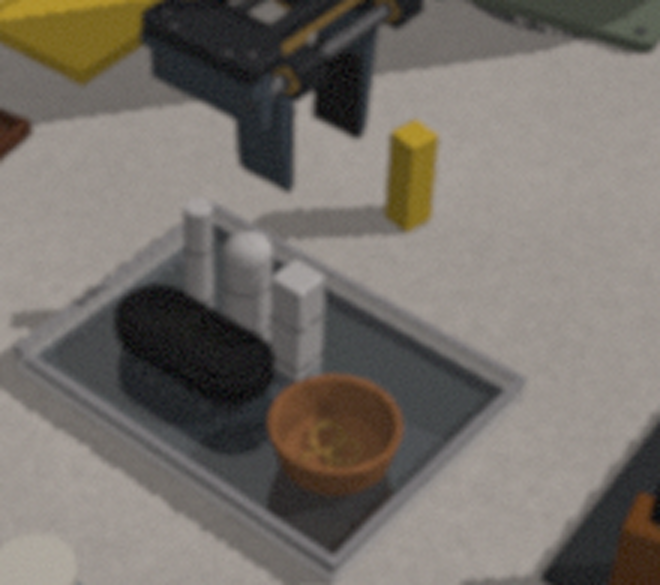

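The gripper hovers over the row. In the crop (3x, offset 230,150) the tops are: square (300,278), stout circle (250,246), slim (198,209). I'll cross-check the positions with these.

```bash
python3 - <<'E'
from h import *
S=lambda u,v:tc(u,v,3,(230,150))
for n,s,z in(("square",(300,278),.081),("stout",(250,246),.078),("slim",(198,209),.091)): print(n,plane("scene",S(*s),z))
print(plane("scene",[S(191,328),S(195,330)],.038))
to(.545,.032,.048,79.7)
E
```

```text
square [[0.54538728 0.03582029 0.081     ]]
stout [[ 0.53270711 -0.00665277  0.078     ]]
slim [[ 0.53188895 -0.04470767  0.091     ]]
[[ 0.57857523 -0.02211974  0.038     ]
 [ 0.57882064 -0.0190436   0.038     ]]
at [0.5446 0.0352 0.1801] rpy [-1.7998e+02 -3.0000e-02  8.0040e+01] gap 0.0553 t 1.95
rot [-0.02 -0.03  0.34]
delta mm [ -3.1   1.  132.1]
```

Call:
servo_tool --deltas '[{"hand": 100,"x": 0,"y": 1,"z": 40,"ax": 0,"ay": 0,"az": 0},{"hand": 100,"x": 0,"y": 1,"z": 80,"ax": 0,"ay": 0,"az": 0},{"hand": 100,"x": 0,"y": 1,"z": 115,"ax": 0,"ay": 0,"az": 0},{"hand": 100,"x": 0,"y": 1,"z": 132,"ax": 0,"ay": 0,"az": 0},{"hand": 100,"x": 0,"y": 1,"z": 132,"ax": 0,"ay": 0,"az": 0},{"hand": 150,"x": 0,"y": 1,"z": 132,"ax": 0,"ay": 0,"az": 0},{"hand": 230,"x": 0,"y": 1,"z": 132,"ax": 0,"ay": 0,"az": 0},{"hand": 230,"x": 0,"y": 1,"z": 132,"ax": 0,"ay": 0,"az": 0}]'

```text
clock: 2.75
tool_pos: [0.5471, 0.0345, 0.0495]
ee_rot: [3.138, -0.001, 1.396]
ft_force: [0.6, 0.3, 0.6]
finger_gap: 0.0346
finger_force: 0.0
```

```bash
python3 - <<'E'
from h import *
to(.545,.034,.048,79.7)
a=read_camera("scene")["color"][150:345,230:450,::-1];cv2.imwrite("pics/s2.png",cv2.resize(a,None,fx=3,fy=3,interpolation=cv2.INTER_CUBIC))
E
```

```text
at [0.5471 0.0345 0.0495] rpy [ 1.7982e+02 -5.0000e-02  8.0000e+01] gap 0.0346 t 2.75
rot [ 0.18 -0.05  0.3 ]
delta mm [-0.9 -2.   1.5]
```

View pics/s2.png

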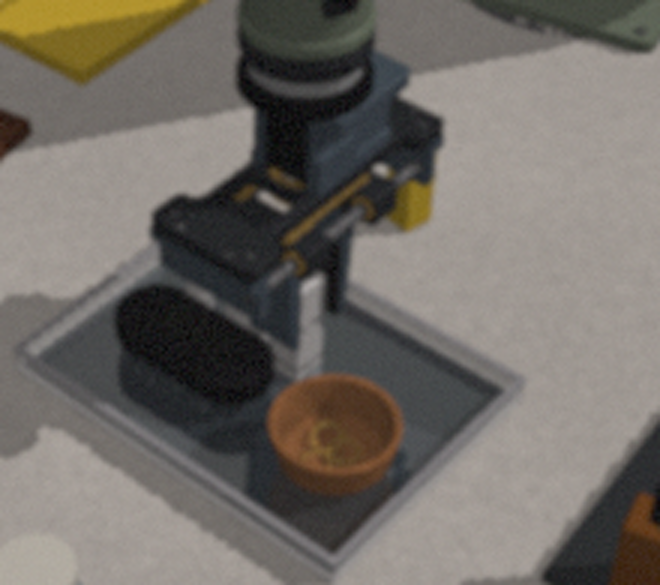

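The square balm is between the fingers, which are still closing, and the brush is clear. I'll trim 1.5 mm and close.

Call:
servo_tool --deltas '[{"hand": 170,"x": 0,"y": -1.5,"z": 0,"ax": 0,"ay": 0,"az": 0},{"hand": 230,"x": 0,"y": -1.5,"z": 0,"ax": 0,"ay": 0,"az": 0},{"hand": 230,"x": 0,"y": -1.5,"z": 0,"ax": 0,"ay": 0,"az": 0},{"hand": 230,"x": 0,"y": -1.5,"z": 0,"ax": 0,"ay": 0,"az": 0},{"hand": 230,"x": 0,"y": -1.5,"z": -5,"ax": 0,"ay": 0,"az": 0},{"hand": 230,"x": 0,"y": -1.5,"z": -30,"ax": 0,"ay": 0,"az": 0},{"hand": 230,"x": 0,"y": -1.5,"z": -65,"ax": 0,"ay": 0,"az": 0},{"hand": 230,"x": 0,"y": -1.5,"z": -100,"ax": 0,"ay": 0,"az": 0}]'

```text
clock: 3.6
tool_pos: [0.5443, 0.0344, 0.1489]
ee_rot: [-3.14, 0.0, 1.396]
ft_force: [1.0, -0.4, 0.4]
finger_gap: 0.024
finger_force: 12.0
```

Call:
servo_tool --deltas '[{"hand": 230,"x": 40,"y": -16,"z": 0,"ax": 0,"ay": 0,"az": 0},{"hand": 230,"x": 80,"y": -32,"z": 0,"ax": 0,"ay": 0,"az": 0},{"hand": 230,"x": 120,"y": -48,"z": 0,"ax": 0,"ay": 0,"az": 0},{"hand": 230,"x": 160,"y": -64,"z": 0,"ax": 0,"ay": 0,"az": 0},{"hand": 230,"x": 200,"y": -80,"z": 0,"ax": 0,"ay": 0,"az": 0},{"hand": 230,"x": 240,"y": -96,"z": 0,"ax": 0,"ay": 0,"az": 0},{"hand": 230,"x": 280,"y": -112,"z": 0,"ax": 0,"ay": 0,"az": 0},{"hand": 230,"x": 300,"y": -120,"z": 0,"ax": 0,"ay": 0,"az": 0}]'

```text
clock: 4.4
tool_pos: [0.4778, 0.354, 0.1481]
ee_rot: [-3.142, -0.001, 1.398]
ft_force: [0.3, -0.7, -0.0]
finger_gap: 0.0239
finger_force: 12.0
```

```bash
python3 - <<'E'
from h import *
to(.48,.35,.051,79.7)
a=read_camera("scene")["color"][150:400,230:530,::-1];cv2.imwrite("pics/s3.png",cv2.resize(a,None,fx=2.4,fy=2.4,interpolation=cv2.INTER_CUBIC))
E
```

```text
at [0.4778 0.354  0.1481] rpy [-1.800e+02 -8.000e-02  8.011e+01] gap 0.0239 t 4.4
rot [-0.   -0.08  0.41]
delta mm [-3.7  2.9 97.1]
```

View pics/s3.png

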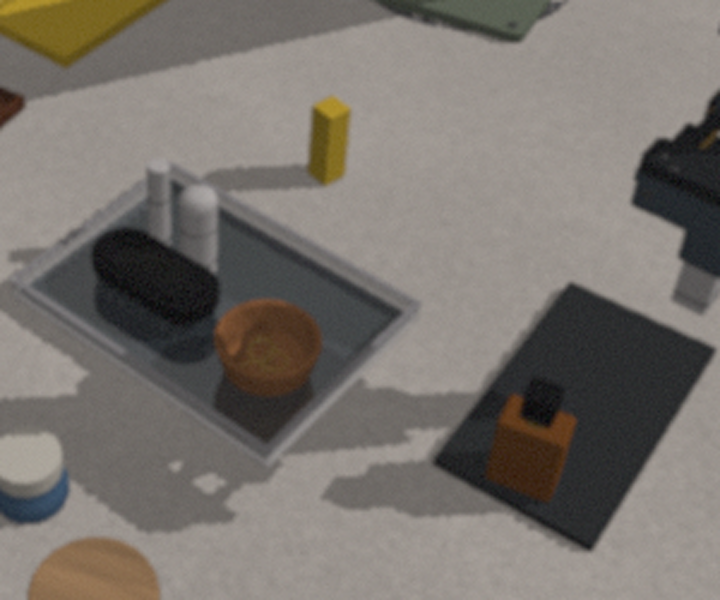

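The square balm is gripped (24 mm gap) and is over the slate's left end. Now I'll lower it, 7 mm further in.

Call:
servo_tool --deltas '[{"hand": 230,"x": -7,"y": 0,"z": 30,"ax": 0,"ay": 0,"az": 0},{"hand": 230,"x": -7,"y": 0,"z": 60,"ax": 0,"ay": 0,"az": 0},{"hand": 230,"x": -7,"y": 0,"z": 85,"ax": 0,"ay": 0,"az": 0},{"hand": 230,"x": -7,"y": 0,"z": 93,"ax": 0,"ay": 0,"az": 0},{"hand": 230,"x": -7,"y": 0,"z": 96,"ax": 0,"ay": 0,"az": 0},{"hand": 230,"x": -7,"y": 0,"z": 96,"ax": 0,"ay": 0,"az": 0},{"hand": 170,"x": -7,"y": 0,"z": 96.5,"ax": 0,"ay": 0,"az": 0},{"hand": 110,"x": -7,"y": 0,"z": 96.5,"ax": 0,"ay": 0,"az": 0}]'

```text
clock: 5.25
tool_pos: [0.4782, 0.3443, 0.0527]
ee_rot: [3.14, -0.002, 1.396]
ft_force: [-0.5, 0.3, 0.4]
finger_gap: 0.0354
finger_force: 0.0
```

Call:
servo_tool --deltas '[{"hand": 100,"x": 0,"y": 0,"z": 0,"ax": 0,"ay": 0,"az": 0},{"hand": 100,"x": 0,"y": 0,"z": 0,"ax": 0,"ay": 0,"az": 0},{"hand": 100,"x": 0,"y": 0,"z": -40,"ax": 0,"ay": 0,"az": 0},{"hand": 100,"x": 0,"y": 0,"z": -85,"ax": 0,"ay": 0,"az": 0},{"hand": 100,"x": -45,"y": 16,"z": -95,"ax": 0,"ay": 0,"az": 0},{"hand": 100,"x": -90,"y": 32,"z": -95,"ax": 0,"ay": 0,"az": 0},{"hand": 100,"x": -135,"y": 48,"z": -95,"ax": 0,"ay": 0,"az": 0},{"hand": 100,"x": -180,"y": 64,"z": -95,"ax": 0,"ay": 0,"az": 0}]'

```text
clock: 6.05
tool_pos: [0.5092, 0.1539, 0.147]
ee_rot: [3.141, -0.0, 1.397]
ft_force: [1.0, -0.2, 0.7]
finger_gap: 0.0554
finger_force: 0.0
```

```bash
python3 - <<'E'
from h import *
to(.534,-.0075,.050,79.7)
a=read_camera("scene")["color"][150:400,230:530,::-1];cv2.imwrite("pics/s4.png",cv2.resize(a,None,fx=2.4,fy=2.4,interpolation=cv2.INTER_CUBIC))
E
```

```text
at [0.5092 0.1539 0.147 ] rpy [ 1.7994e+02 -3.0000e-02  8.0030e+01] gap 0.0554 t 6.05
rot [ 0.06 -0.03  0.33]
delta mm [-154.7   52.2   97. ]
```

View pics/s4.png

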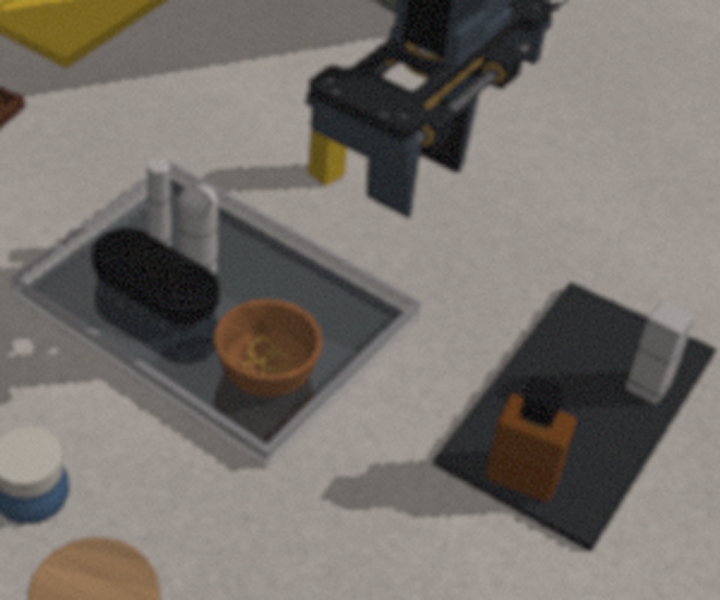

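The square stands upright on the slate. Next is the stout.

Call:
servo_tool --deltas '[{"hand": 100,"x": -45,"y": 15,"z": 0,"ax": 0,"ay": 0,"az": 0},{"hand": 100,"x": -90,"y": 30,"z": 0,"ax": 0,"ay": 0,"az": 0},{"hand": 100,"x": -135,"y": 45,"z": 0,"ax": 0,"ay": 0,"az": 0},{"hand": 100,"x": -155,"y": 52,"z": 0,"ax": 0,"ay": 0,"az": 0},{"hand": 100,"x": -155,"y": 52,"z": 0,"ax": 0,"ay": 0,"az": 0.3},{"hand": 100,"x": -155,"y": 52,"z": 35,"ax": 0,"ay": 0,"az": 0.3},{"hand": 100,"x": -155,"y": 52,"z": 75,"ax": 0,"ay": 0,"az": 0.3},{"hand": 100,"x": -155,"y": 52,"z": 99,"ax": 0,"ay": 0,"az": 0.3}]'

```text
clock: 6.9
tool_pos: [0.5318, -0.0048, 0.0453]
ee_rot: [-3.138, -0.0, 1.391]
ft_force: [-0.5, 0.0, -0.1]
finger_gap: 0.0554
finger_force: 0.0
```

Call:
servo_tool --deltas '[{"hand": 140,"x": 0,"y": 0,"z": 0,"ax": 0,"ay": 0,"az": 0},{"hand": 200,"x": 0,"y": 0,"z": 0,"ax": 0,"ay": 0,"az": 0},{"hand": 220,"x": 0,"y": 0,"z": 0,"ax": 0,"ay": 0,"az": 0},{"hand": 220,"x": 0,"y": 0,"z": 0,"ax": 0,"ay": 0,"az": 0},{"hand": 220,"x": 0,"y": 0,"z": 0,"ax": 0,"ay": 0,"az": 0},{"hand": 220,"x": 0,"y": 0,"z": 0,"ax": 0,"ay": 0,"az": 0},{"hand": 220,"x": 0,"y": 0,"z": 0,"ax": 0,"ay": 0,"az": 0},{"hand": 220,"x": 0,"y": 0,"z": 0,"ax": 0,"ay": 0,"az": 0}]'

```text
clock: 7.7
tool_pos: [0.5347, -0.006, 0.0491]
ee_rot: [3.138, -0.001, 1.39]
ft_force: [-0.9, 1.5, 7.0]
finger_gap: 0.0295
finger_force: 12.0
```

Call:
servo_tool --deltas '[{"hand": 220,"x": 0,"y": 0,"z": -5,"ax": 0,"ay": 0,"az": 0},{"hand": 220,"x": 0,"y": 0,"z": -40,"ax": 0,"ay": 0,"az": 0},{"hand": 220,"x": 0,"y": 0,"z": -80,"ax": 0,"ay": 0,"az": 0},{"hand": 220,"x": 0,"y": 0,"z": -100,"ax": 0,"ay": 0,"az": 0},{"hand": 220,"x": 40,"y": -16,"z": -100,"ax": 0,"ay": 0,"az": 0},{"hand": 220,"x": 80,"y": -32,"z": -100,"ax": 0,"ay": 0,"az": 0},{"hand": 220,"x": 120,"y": -48,"z": -100,"ax": 0,"ay": 0,"az": 0},{"hand": 220,"x": 150,"y": -60,"z": -100,"ax": 0,"ay": 0,"az": 0}]'

```text
clock: 8.5
tool_pos: [0.5003, 0.1539, 0.1478]
ee_rot: [-3.141, -0.0, 1.391]
ft_force: [0.3, -0.4, -0.4]
finger_gap: 0.0299
finger_force: 12.0
```

```bash
python3 - <<'E'
from h import *
to(.47,.305,.051,79.7)
E
```

```text
at [0.5003 0.1539 0.1478] rpy [-1.7999e+02 -2.0000e-02  7.9700e+01] gap 0.0299 t 8.5
rot [-0.01 -0.02  0.  ]
delta mm [143.2 -56.8  96.8]
```

Call:
servo_tool --deltas '[{"hand": 220,"x": 45,"y": -18,"z": 0,"ax": 0,"ay": 0,"az": 0},{"hand": 220,"x": 90,"y": -36,"z": 0,"ax": 0,"ay": 0,"az": 0},{"hand": 220,"x": 130,"y": -52,"z": 0,"ax": 0,"ay": 0,"az": 0},{"hand": 220,"x": 143,"y": -57,"z": 0,"ax": 0,"ay": 0,"az": 0},{"hand": 220,"x": 143,"y": -57,"z": 35,"ax": 0,"ay": 0,"az": 0},{"hand": 220,"x": 143,"y": -57,"z": 70,"ax": 0,"ay": 0,"az": 0},{"hand": 220,"x": 143,"y": -57,"z": 90,"ax": 0,"ay": 0,"az": 0},{"hand": 220,"x": 143,"y": -57,"z": 96,"ax": 0,"ay": 0,"az": 0}]'

```text
clock: 9.3
tool_pos: [0.4692, 0.3017, 0.0506]
ee_rot: [-3.137, 0.003, 1.39]
ft_force: [-6.2, -0.9, 19.0]
finger_gap: 0.0299
finger_force: 12.0
```

Call:
servo_tool --deltas '[{"hand": 220,"x": 0,"y": 0,"z": 0,"ax": 0,"ay": 0,"az": 0},{"hand": 220,"x": 0,"y": 0,"z": 0.5,"ax": 0,"ay": 0,"az": 0},{"hand": 160,"x": 0,"y": 0,"z": 0.5,"ax": 0,"ay": 0,"az": 0},{"hand": 100,"x": 0,"y": 0,"z": 0.5,"ax": 0,"ay": 0,"az": 0},{"hand": 100,"x": 0,"y": 0,"z": 0.5,"ax": 0,"ay": 0,"az": 0},{"hand": 100,"x": 0,"y": 0,"z": 0.5,"ax": 0,"ay": 0,"az": 0},{"hand": 100,"x": 0,"y": 0,"z": -40,"ax": 0,"ay": 0,"az": 0},{"hand": 100,"x": 0,"y": 0,"z": -90,"ax": 0,"ay": 0,"az": 0}]'

```text
clock: 10.1
tool_pos: [0.4693, 0.3021, 0.1403]
ee_rot: [-3.137, 0.004, 1.391]
ft_force: [0.2, 0.7, 0.0]
finger_gap: 0.0555
finger_force: 0.0
```

```bash
python3 - <<'E'
from h import *
to(.5305,-.0465,.053,79.7)
a=read_camera("scene")["color"][150:400,230:530,::-1];cv2.imwrite("pics/s5.png",cv2.resize(a,None,fx=2.4,fy=2.4,interpolation=cv2.INTER_CUBIC))
E
```

```text
at [0.4693 0.3021 0.1403] rpy [-179.74    0.23   79.68] gap 0.0555 t 10.1
rot [-0.26  0.23 -0.02]
delta mm [-331.6  123.1   88.1]
```

View pics/s5.png

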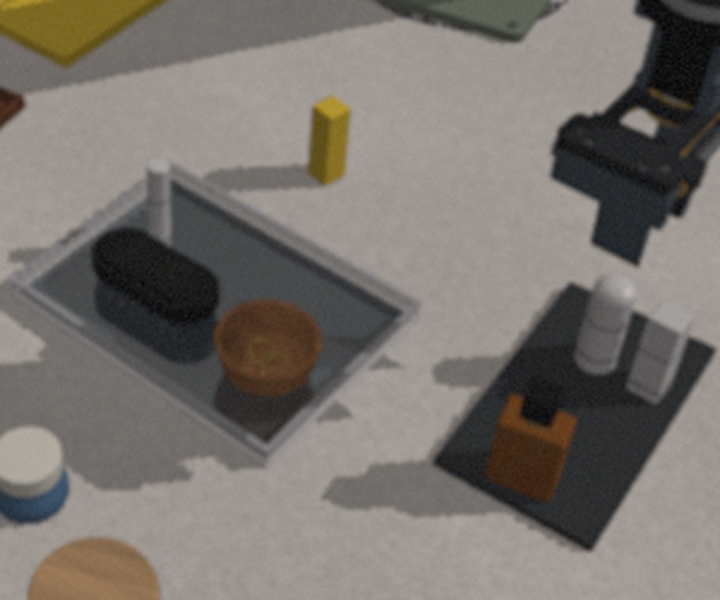

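Both balms stand on the slate, and the brush is unmoved. Now the slim.

Call:
servo_tool --deltas '[{"hand": 100,"x": -46,"y": 17,"z": -10,"ax": 0,"ay": 0,"az": 0},{"hand": 100,"x": -92,"y": 34,"z": -10,"ax": 0,"ay": 0,"az": 0},{"hand": 100,"x": -138,"y": 51,"z": -10,"ax": 0,"ay": 0,"az": 0},{"hand": 100,"x": -184,"y": 68,"z": -10,"ax": 0,"ay": 0,"az": 0},{"hand": 100,"x": -230,"y": 85,"z": -10,"ax": 0,"ay": 0,"az": 0},{"hand": 100,"x": -276,"y": 102,"z": -10,"ax": 0,"ay": 0,"az": 0},{"hand": 100,"x": -320,"y": 118,"z": -10,"ax": 0,"ay": 0,"az": 0},{"hand": 100,"x": -332,"y": 123,"z": -10,"ax": 0,"ay": 0,"az": 0}]'

```text
clock: 10.95
tool_pos: [0.5329, -0.0496, 0.1515]
ee_rot: [3.14, 0.001, 1.387]
ft_force: [-0.3, 0.1, -0.7]
finger_gap: 0.0556
finger_force: 0.0
```

Call:
servo_tool --deltas '[{"hand": 120,"x": 0,"y": 0,"z": 0,"ax": 0,"ay": 0,"az": 0},{"hand": 120,"x": 0,"y": 0,"z": 0,"ax": 0,"ay": 0,"az": 0},{"hand": 120,"x": 0,"y": 0,"z": 0,"ax": 0,"ay": 0,"az": 0},{"hand": 120,"x": 0,"y": 0,"z": 20,"ax": 0,"ay": 0,"az": 0},{"hand": 120,"x": 0,"y": 0,"z": 20,"ax": 0,"ay": 0,"az": 0},{"hand": 120,"x": 0,"y": 0,"z": 20,"ax": 0,"ay": 0,"az": 0},{"hand": 120,"x": 0,"y": 0,"z": 20,"ax": 0,"ay": 0,"az": 0},{"hand": 120,"x": 0,"y": 0,"z": 20,"ax": 0,"ay": 0,"az": 0}]'

```text
clock: 11.75
tool_pos: [0.5328, -0.0454, 0.1322]
ee_rot: [3.14, -0.0, 1.391]
ft_force: [-0.4, -0.0, 0.3]
finger_gap: 0.0488
finger_force: 0.0
```

```bash
python3 - <<'E'
from h import *
to(.5305,-.0465,.053,79.7)
E
```

```text
at [ 0.5328 -0.0454  0.1322] rpy [ 1.7992e+02 -1.0000e-02  7.9700e+01] gap 0.0488 t 11.75
rot [ 0.08 -0.01  0.  ]
delta mm [-1.5 -2.2 79.2]
```

Call:
servo_tool --deltas '[{"hand": 120,"x": -1,"y": -1.5,"z": 30,"ax": 0,"ay": 0,"az": 0},{"hand": 120,"x": -1,"y": -1.5,"z": 60,"ax": 0,"ay": 0,"az": 0},{"hand": 120,"x": -1,"y": -1.5,"z": 79,"ax": 0,"ay": 0,"az": 0},{"hand": 120,"x": -1,"y": -1.5,"z": 79,"ax": 0,"ay": 0,"az": 0},{"hand": 160,"x": -1,"y": -1.5,"z": 79,"ax": 0,"ay": 0,"az": 0},{"hand": 180,"x": -1,"y": -1.5,"z": 79,"ax": 0,"ay": 0,"az": 0},{"hand": 200,"x": -1,"y": -1.5,"z": 79,"ax": 0,"ay": 0,"az": 0},{"hand": 240,"x": -1,"y": -1.5,"z": 79,"ax": 0,"ay": 0,"az": 0}]'

```text
clock: 12.55
tool_pos: [0.5312, -0.0464, 0.0534]
ee_rot: [3.14, -0.0, 1.391]
ft_force: [-0.4, -0.6, 0.7]
finger_gap: 0.019
finger_force: 0.0
```

Call:
servo_tool --deltas '[{"hand": 240,"x": 0,"y": 0,"z": 0,"ax": 0,"ay": 0,"az": 0},{"hand": 240,"x": 0,"y": 0,"z": 0,"ax": 0,"ay": 0,"az": 0},{"hand": 240,"x": 0,"y": 0,"z": 0,"ax": 0,"ay": 0,"az": 0},{"hand": 240,"x": 0,"y": 0,"z": 0,"ax": 0,"ay": 0,"az": 0},{"hand": 240,"x": 0,"y": 0,"z": -5,"ax": 0,"ay": 0,"az": 0},{"hand": 240,"x": 0,"y": 0,"z": -40,"ax": 0,"ay": 0,"az": 0},{"hand": 240,"x": 0,"y": 0,"z": -80,"ax": 0,"ay": 0,"az": 0},{"hand": 240,"x": 0,"y": 0,"z": -100,"ax": 0,"ay": 0,"az": 0}]'

```text
clock: 13.35
tool_pos: [0.5319, -0.0465, 0.1554]
ee_rot: [3.137, -0.0, 1.391]
ft_force: [0.9, 0.3, -0.3]
finger_gap: 0.0171
finger_force: 12.0
```

```bash
python3 - <<'E'
from h import *
to(.464,.263,.053,79.7)
E
```

```text
at [ 0.5319 -0.0465  0.1554] rpy [ 1.7976e+02 -2.0000e-02  7.9680e+01] gap 0.0171 t 13.35
rot [ 0.24 -0.02 -0.02]
delta mm [ 292.3 -122.7  102.1]
```

Call:
servo_tool --deltas '[{"hand": 240,"x": 44,"y": -18,"z": 0,"ax": 0,"ay": 0,"az": 0},{"hand": 240,"x": 88,"y": -37,"z": 0,"ax": 0,"ay": 0,"az": 0},{"hand": 240,"x": 132,"y": -55,"z": 0,"ax": 0,"ay": 0,"az": 0},{"hand": 240,"x": 176,"y": -74,"z": 0,"ax": 0,"ay": 0,"az": 0},{"hand": 240,"x": 220,"y": -92,"z": 0,"ax": 0,"ay": 0,"az": 0},{"hand": 240,"x": 264,"y": -110,"z": 0,"ax": 0,"ay": 0,"az": 0},{"hand": 240,"x": 292,"y": -122,"z": 0,"ax": 0,"ay": 0,"az": 0},{"hand": 240,"x": 292,"y": -122,"z": 0,"ax": 0,"ay": 0,"az": 0}]'

```text
clock: 14.15
tool_pos: [0.4619, 0.2661, 0.1523]
ee_rot: [-3.141, -0.001, 1.395]
ft_force: [0.1, -0.7, -0.2]
finger_gap: 0.0171
finger_force: 12.0
```

Call:
servo_tool --deltas '[{"hand": 240,"x": 0,"y": 0,"z": 35,"ax": 0,"ay": 0,"az": 0},{"hand": 240,"x": 0,"y": 0,"z": 70,"ax": 0,"ay": 0,"az": 0},{"hand": 240,"x": 0,"y": 0,"z": 88,"ax": 0,"ay": 0,"az": 0},{"hand": 240,"x": 0,"y": 0,"z": 94,"ax": 0,"ay": 0,"az": 0},{"hand": 240,"x": 0,"y": 0,"z": 96,"ax": 0,"ay": 0,"az": 0},{"hand": 240,"x": 0,"y": 0,"z": 96,"ax": 0,"ay": 0,"az": 0},{"hand": 240,"x": 0,"y": 0,"z": 96,"ax": 0,"ay": 0,"az": 0},{"hand": 240,"x": 0,"y": 0,"z": 96.5,"ax": 0,"ay": 0,"az": 0}]'

```text
clock: 14.95
tool_pos: [0.4636, 0.263, 0.0569]
ee_rot: [3.14, -0.001, 1.391]
ft_force: [-0.1, 0.3, -0.1]
finger_gap: 0.0169
finger_force: 12.0
```

```bash
python3 - <<'E'
from h import *
to(.5786,-.0215,.15,79.7);print(get_state()["ft_force"])
E
```

```text
at [0.4636 0.263  0.0569] rpy [ 1.799e+02 -8.000e-02  7.967e+01] gap 0.0169 t 14.95
rot [ 0.1  -0.08 -0.03]
delta mm [-259.2  164.3  -93.2]
[-0.08916291  0.25252931 -0.0997131 ]
```

Call:
servo_tool --deltas '[{"hand": 240,"x": 0,"y": 0,"z": 0.5,"ax": 0,"ay": 0,"az": 0},{"hand": 240,"x": 0,"y": 0,"z": 0.8,"ax": 0,"ay": 0,"az": 0},{"hand": 220,"x": 0,"y": 0,"z": 0.8,"ax": 0,"ay": 0,"az": 0},{"hand": 180,"x": 0,"y": 0,"z": 0.8,"ax": 0,"ay": 0,"az": 0},{"hand": 130,"x": 0,"y": 0,"z": 0.8,"ax": 0,"ay": 0,"az": 0},{"hand": 100,"x": 0,"y": 0,"z": 0.8,"ax": 0,"ay": 0,"az": 0},{"hand": 100,"x": 0,"y": 0,"z": -40,"ax": 0,"ay": 0,"az": 0},{"hand": 100,"x": 0,"y": 0,"z": -88,"ax": 0,"ay": 0,"az": 0}]'

```text
clock: 15.75
tool_pos: [0.4615, 0.2619, 0.1429]
ee_rot: [-3.137, 0.004, 1.391]
ft_force: [1.0, 0.9, 0.1]
finger_gap: 0.0537
finger_force: 0.0
```

Call:
servo_tool --deltas '[{"hand": 100,"x": -40,"y": 25,"z": 0,"ax": 0,"ay": 0,"az": 0},{"hand": 20,"x": -80,"y": 50,"z": 0,"ax": 0,"ay": 0,"az": 0},{"hand": 20,"x": -120,"y": 75,"z": 0,"ax": 0,"ay": 0,"az": 0},{"hand": 20,"x": -160,"y": 100,"z": 0,"ax": 0,"ay": 0,"az": 0},{"hand": 20,"x": -200,"y": 125,"z": 0,"ax": 0,"ay": 0,"az": 0},{"hand": 20,"x": -240,"y": 150,"z": 0,"ax": 0,"ay": 0,"az": 0},{"hand": 20,"x": -259,"y": 164,"z": 0,"ax": 0,"ay": 0,"az": 0},{"hand": 20,"x": -259,"y": 164,"z": 0,"ax": 0,"ay": 0,"az": 0}]'

```text
clock: 16.55
tool_pos: [0.579, -0.0244, 0.1435]
ee_rot: [3.141, 0.001, 1.387]
ft_force: [-0.7, 0.4, 0.3]
finger_gap: 0.0838
finger_force: 0.0
```

```bash
python3 - <<'E'
from h import *
to(.5786,-.0215,.019,79.7)
c=cam("scene");a=c["color"][190:400,230:530,::-1];cv2.imwrite("pics/s6.png",cv2.resize(a,None,fx=2.6,fy=2.6,interpolation=cv2.INTER_CUBIC))
E
```

```text
at [ 0.579  -0.0244  0.1435] rpy [1.7997e+02 3.0000e-02 7.9440e+01] gap 0.0838 t 16.55
rot [ 0.03  0.03 -0.26]
delta mm [  2.9  -1.  124.5]
```

View pics/s6.png

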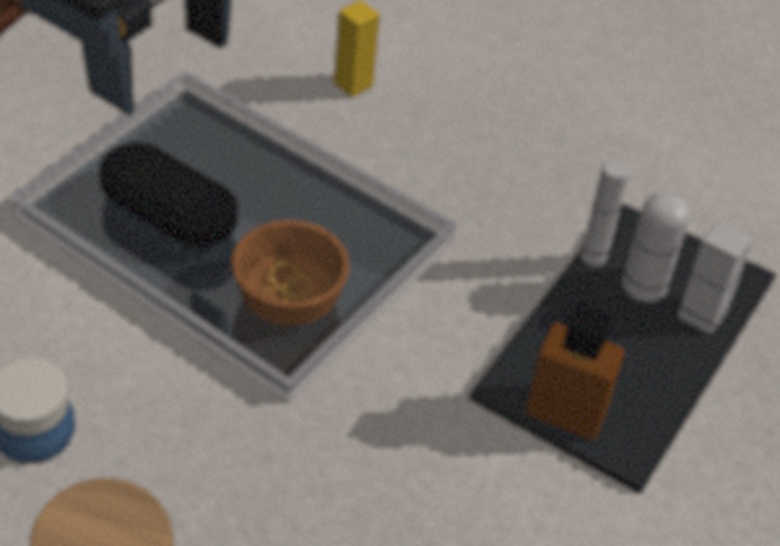

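All three balms are upright on the slate. In this crop (2.6x, offset 230,190) the brush centre is near (169,194). I'll check it and descend.

Call:
servo_tool --deltas '[{"hand": 20,"x": 2,"y": -0.5,"z": 40,"ax": 0,"ay": 0,"az": 0},{"hand": 20,"x": 2,"y": -0.5,"z": 75,"ax": 0,"ay": 0,"az": 0},{"hand": 20,"x": 2,"y": -0.5,"z": 90,"ax": 0,"ay": 0,"az": 0},{"hand": 20,"x": 2,"y": -0.5,"z": 90,"ax": 0,"ay": 0,"az": 0},{"hand": 20,"x": 2,"y": -0.5,"z": 90,"ax": 0,"ay": 0,"az": 0},{"hand": 20,"x": 2,"y": -0.5,"z": 90,"ax": 0,"ay": 0,"az": 0},{"hand": 20,"x": 2,"y": -0.5,"z": 90,"ax": 0,"ay": 0,"az": 0},{"hand": 20,"x": 2,"y": -0.5,"z": 90,"ax": 0,"ay": 0,"az": 0}]'

```text
clock: 17.4
tool_pos: [0.5783, -0.0193, 0.055]
ee_rot: [3.14, -0.0, 1.391]
ft_force: [0.0, 0.3, 0.6]
finger_gap: 0.0842
finger_force: 0.0
```

```bash
python3 - <<'E'
from h import *
print(plane("scene",[tc(169,194,2.6,(230,190))],.037))
for i in range(2): to(.5786,-.0215,.012,79.7);read_camera("scene")
E
```

```text
[[ 0.58834419 -0.01309363  0.037     ]]
at [ 0.5781 -0.0193  0.0547] rpy [ 1.7992e+02 -2.0000e-02  7.9670e+01] gap 0.084 t 17.45
rot [ 0.08 -0.02 -0.03]
delta mm [-2.1  0.8 42.7]
at [ 0.578  -0.0194  0.0545] rpy [ 1.7994e+02 -1.0000e-02  7.9670e+01] gap 0.0842 t 17.5
rot [ 0.06 -0.01 -0.03]
delta mm [-2.   0.9 42.5]
```

Call:
servo_tool --deltas '[{"hand": 20,"x": -1,"y": 2,"z": 20,"ax": 0,"ay": 0,"az": 0},{"hand": 20,"x": -1,"y": 2,"z": 35,"ax": 0,"ay": 0,"az": 0},{"hand": 20,"x": -1,"y": 2,"z": 42,"ax": 0,"ay": 0,"az": 0},{"hand": 20,"x": -1,"y": 2,"z": 42,"ax": 0,"ay": 0,"az": 0},{"hand": 70,"x": -1,"y": 2,"z": 42,"ax": 0,"ay": 0,"az": 0},{"hand": 90,"x": -1,"y": 2,"z": 42,"ax": 0,"ay": 0,"az": 0},{"hand": 140,"x": -1,"y": 2,"z": 42,"ax": 0,"ay": 0,"az": 0},{"hand": 140,"x": -1,"y": 2,"z": 42,"ax": 0,"ay": 0,"az": 0}]' --force 20

```text
clock: 18.35
tool_pos: [0.5798, -0.0207, 0.0124]
ee_rot: [3.141, -0.0, 1.391]
ft_force: [-0.1, 0.1, 0.5]
finger_gap: 0.0548
finger_force: 0.5
```

Call:
servo_tool --deltas '[{"hand": 140,"x": 0,"y": 0,"z": 0,"ax": 0,"ay": 0,"az": 0},{"hand": 140,"x": 0,"y": 0,"z": 0,"ax": 0,"ay": 0,"az": 0},{"hand": 140,"x": 0,"y": 0,"z": 0,"ax": 0,"ay": 0,"az": 0},{"hand": 140,"x": 0,"y": 0,"z": -5,"ax": 0,"ay": 0,"az": 0},{"hand": 140,"x": 0,"y": 0,"z": -30,"ax": 0,"ay": 0,"az": 0},{"hand": 140,"x": 0,"y": 0,"z": -70,"ax": 0,"ay": 0,"az": 0},{"hand": 140,"x": 0,"y": 0,"z": -80,"ax": 0,"ay": 0,"az": 0},{"hand": 140,"x": 0,"y": 0,"z": -80,"ax": 0,"ay": 0,"az": 0}]'

```text
clock: 19.15
tool_pos: [0.5807, -0.0208, 0.0936]
ee_rot: [3.138, -0.001, 1.391]
ft_force: [0.5, 0.2, -1.7]
finger_gap: 0.0541
finger_force: 19.9
```

```bash
python3 - <<'E'
from h import *
to(.508,-.317,.09,-.8)
im=cam("top")["color"];cv2.imwrite("pics/t7.png",cv2.resize(im[150:330,230:530,::-1],None,fx=2.6,fy=2.6,interpolation=cv2.INTER_CUBIC))
E
```

```text
at [ 0.5807 -0.0208  0.0936] rpy [ 1.7978e+02 -3.0000e-02  7.9680e+01] gap 0.0541 t 19.15
rot [ 0.16 -0.18 80.48]
delta mm [-304.4  -18.4    3.3]
```

View pics/t7.png

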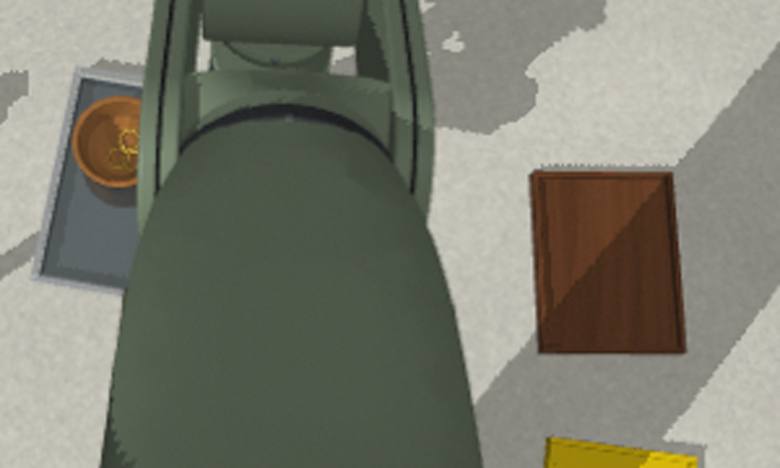

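The wooden tray's rim corners are at (531,171), (673,172), (686,353) and (540,352) in the crop (2.6x, offset 230,150).

Call:
servo_tool --deltas '[{"hand": 140,"x": -36,"y": -2,"z": 0,"ax": 0,"ay": 0,"az": 8},{"hand": 140,"x": -72,"y": -4,"z": 0,"ax": 0,"ay": 0,"az": 16},{"hand": 140,"x": -108,"y": -6,"z": 0,"ax": 0,"ay": 0,"az": 24},{"hand": 140,"x": -144,"y": -8,"z": 0,"ax": 0,"ay": 0,"az": 32},{"hand": 140,"x": -180,"y": -11,"z": 0,"ax": 0,"ay": 0,"az": 40},{"hand": 140,"x": -216,"y": -13,"z": 0,"ax": 0,"ay": 0,"az": 48},{"hand": 140,"x": -252,"y": -15,"z": 0,"ax": 0,"ay": 0,"az": 56},{"hand": 140,"x": -288,"y": -17,"z": 0,"ax": 0,"ay": 0,"az": 64}]'

```text
clock: 20.0
tool_pos: [0.5094, -0.3016, 0.0894]
ee_rot: [-3.138, 0.003, 0.268]
ft_force: [0.5, 0.4, -1.1]
finger_gap: 0.0536
finger_force: 19.9
```

```bash
python3 - <<'E'
from h import *
S=lambda u,v:tc(u,v,2.6,(230,150))
P=plane("top",[S(531,171),S(673,172),S(686,353),S(540,352)],.014)[:,:2];e=np.roll(P,-1,0)-P
print(P.round(4),P.mean(0),np.linalg.norm(e,axis=1),np.degrees(np.arctan2(e[:,1],e[:,0])))
to(*P.mean(0),.013,-1)
E
```

```text
[[ 0.5859 -0.2578]
 [ 0.5843 -0.3815]
 [ 0.4283 -0.3778]
 [ 0.4307 -0.2548]] [ 0.50728755 -0.3179817 ] [0.12376384 0.15607529 0.12301646 0.15526413] [-90.75986636 178.65010815  88.86507767  -1.07619278]
at [ 0.5086 -0.3071  0.0896] rpy [179.91   0.22  14.99] gap 0.0539 t 20.05
rot [ 0.12  0.21 15.99]
delta mm [-3.8 10.  76.6]
```

Call:
servo_tool --deltas '[{"hand": 140,"x": -3,"y": 10,"z": 0,"ax": 0,"ay": 0,"az": 8},{"hand": 140,"x": -3,"y": 10,"z": 0,"ax": 0,"ay": 0,"az": 16},{"hand": 140,"x": -3,"y": 10,"z": 20,"ax": 0,"ay": 0,"az": 16.5},{"hand": 140,"x": -3,"y": 10,"z": 30,"ax": 0,"ay": 0,"az": 16.5},{"hand": 140,"x": -3,"y": 10,"z": 30,"ax": 0,"ay": 0,"az": 16.5},{"hand": 140,"x": -3,"y": 10,"z": 30,"ax": 0,"ay": 0,"az": 16.5},{"hand": 140,"x": -3,"y": 10,"z": 30,"ax": 0,"ay": 0,"az": 16.5},{"hand": 140,"x": -3,"y": 10,"z": 30,"ax": 0,"ay": 0,"az": 16.5}]'

```text
clock: 20.85
tool_pos: [0.5115, -0.3116, 0.0625]
ee_rot: [3.141, -0.001, -0.014]
ft_force: [-1.3, -0.4, -0.6]
finger_gap: 0.0541
finger_force: 19.9
```

```bash
python3 - <<'E'
from h import *
to(.5073,-.318,.013,-1)
E
```

```text
at [ 0.5115 -0.3116  0.0625] rpy [ 1.7997e+02 -6.0000e-02 -8.0000e-01] gap 0.0541 t 20.85
rot [ 0.03 -0.06  0.2 ]
delta mm [-4.1  6.4 49.5]
```

Call:
servo_tool --deltas '[{"hand": 140,"x": -4,"y": 6,"z": 0,"ax": 0,"ay": 0,"az": 0},{"hand": 140,"x": -4,"y": 6,"z": 20,"ax": 0,"ay": 0,"az": 0},{"hand": 140,"x": -4,"y": 6,"z": 38,"ax": 0,"ay": 0,"az": 0},{"hand": 140,"x": -4,"y": 6,"z": 46,"ax": 0,"ay": 0,"az": 0},{"hand": 140,"x": -4,"y": 6,"z": 49,"ax": 0,"ay": 0,"az": 0},{"hand": 140,"x": -4,"y": 6,"z": 49,"ax": 0,"ay": 0,"az": 0},{"hand": 140,"x": -4,"y": 6,"z": 49,"ax": 0,"ay": 0,"az": 0},{"hand": 140,"x": -4,"y": 6,"z": 49,"ax": 0,"ay": 0,"az": 0}]'

```text
clock: 21.65
tool_pos: [0.5075, -0.3177, 0.0136]
ee_rot: [3.141, -0.001, -0.014]
ft_force: [0.4, -0.3, -0.7]
finger_gap: 0.0539
finger_force: 19.9
```

```bash
python3 - <<'E'
from h import *
to(.5073,-.318,.012,-1);print(get_state()["ft_force"])
E
```

```text
at [ 0.5075 -0.3177  0.0136] rpy [ 1.7996e+02 -8.0000e-02 -8.2000e-01] gap 0.0539 t 21.65
rot [ 0.04 -0.08  0.18]
delta mm [-0.2  0.3  1.6]
[ 0.44963894 -0.29151154 -0.72027975]
```

Lower 1.2 mm more, then open to about 70 mm and lift.

Call:
servo_tool --deltas '[{"hand": 140,"x": 0,"y": 0,"z": 1.2,"ax": 0,"ay": 0,"az": 0},{"hand": 140,"x": 0,"y": 0,"z": 1.2,"ax": 0,"ay": 0,"az": 0},{"hand": 65,"x": 0,"y": 0,"z": 1.2,"ax": 0,"ay": 0,"az": 0},{"hand": 65,"x": 0,"y": 0,"z": 1.2,"ax": 0,"ay": 0,"az": 0},{"hand": 65,"x": 0,"y": 0,"z": 1.2,"ax": 0,"ay": 0,"az": 0},{"hand": 65,"x": 0,"y": 0,"z": -30,"ax": 0,"ay": 0,"az": 0},{"hand": 65,"x": 0,"y": 0,"z": -75,"ax": 0,"ay": 0,"az": 0},{"hand": 65,"x": 0,"y": 0,"z": -120,"ax": 0,"ay": 0,"az": 0}]' --force 12

```text
clock: 22.45
tool_pos: [0.5064, -0.3171, 0.1335]
ee_rot: [-3.14, 0.002, -0.014]
ft_force: [1.1, -0.9, -0.6]
finger_gap: 0.0679
finger_force: 0.0
```

Call:
servo_tool --deltas '[{"hand": 100,"x": 0,"y": -48,"z": -12,"ax": 0,"ay": 0,"az": -8},{"hand": 100,"x": 0,"y": -96,"z": -12,"ax": 0,"ay": 0,"az": -16},{"hand": 100,"x": 0,"y": -144,"z": -12,"ax": 0,"ay": 0,"az": -24},{"hand": 100,"x": 0,"y": -192,"z": -12,"ax": 0,"ay": 0,"az": -32},{"hand": 100,"x": 0,"y": -240,"z": -12,"ax": 0,"ay": 0,"az": -40},{"hand": 100,"x": 0,"y": -288,"z": -12,"ax": 0,"ay": 0,"az": -48},{"hand": 100,"x": 0,"y": -336,"z": -12,"ax": 0,"ay": 0,"az": -56},{"hand": 100,"x": 0,"y": -384,"z": -12,"ax": 0,"ay": 0,"az": -64}]'

```text
clock: 23.25
tool_pos: [0.5121, 0.0684, 0.145]
ee_rot: [3.141, -0.0, 1.108]
ft_force: [0.4, -0.1, 0.4]
finger_gap: 0.0555
finger_force: 0.0
```

```bash
python3 - <<'E'
from h import *
to(.4636,.263,.17,79.7)
im=cam("top")["color"]
cv2.imwrite("pics/t8.png",cv2.resize(im[180:310,130:530,::-1],None,fx=2,fy=2,interpolation=cv2.INTER_CUBIC))
m=np.zeros(im.shape[:2],np.uint8);m[200:300,425:505]=(im[200:300,425:505].sum(2)<60)
c=max(cv2.findContours(m,0,2)[0],key=cv2.contourArea).reshape(-1,2);print(cv2.minAreaRect((plane("top",c,.036)[:,:2]*1000).astype(np.float32)))
E
```

```text
at [0.5121 0.0684 0.145 ] rpy [ 1.7998e+02 -1.0000e-02  6.3500e+01] gap 0.0555 t 23.25
rot [ 2.00e-02 -1.00e-02 -1.62e+01]
delta mm [ 152.5 -130.2  -25. ]
((451.0627746582031, -307.2584533691406), (0.0, 0.0), 0.0)
```

View pics/t8.png

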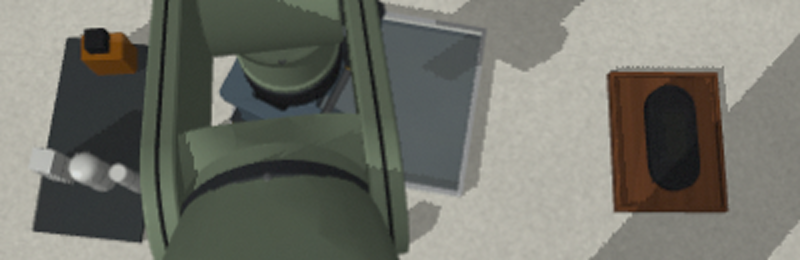

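The brush lies centred in the wooden tray (crop 2x, brush near (671,137)). The balms are untouched on the slate. Now I'll return the slim.

Call:
servo_tool --deltas '[{"hand": 100,"x": 35,"y": -30,"z": 0,"ax": 0,"ay": 0,"az": -8},{"hand": 100,"x": 70,"y": -60,"z": 0,"ax": 0,"ay": 0,"az": -16.2},{"hand": 100,"x": 105,"y": -90,"z": 0,"ax": 0,"ay": 0,"az": -16.2},{"hand": 120,"x": 140,"y": -120,"z": 0,"ax": 0,"ay": 0,"az": -16.2},{"hand": 120,"x": 152,"y": -130,"z": 0,"ax": 0,"ay": 0,"az": -16.2},{"hand": 120,"x": 152,"y": -130,"z": 0,"ax": 0,"ay": 0,"az": -16.2},{"hand": 120,"x": 152,"y": -130,"z": 0,"ax": 0,"ay": 0,"az": -16.2},{"hand": 120,"x": 152,"y": -130,"z": 0,"ax": 0,"ay": 0,"az": -16.2}]'

```text
clock: 24.1
tool_pos: [0.4653, 0.2594, 0.1449]
ee_rot: [-3.142, 0.001, 1.384]
ft_force: [-0.1, -0.3, 0.6]
finger_gap: 0.0482
finger_force: 0.0
```

```bash
python3 - <<'E'
from h import *
to(.4636,.263,.056,79.7);read_camera("top");read_camera("top");to(.4636,.263,.056,79.7)
E
```

```text
at [0.4653 0.2594 0.1449] rpy [-1.7999e+02  4.0000e-02  7.9280e+01] gap 0.0482 t 24.1
rot [-0.01  0.04 -0.42]
delta mm [ 3.3 -2.4 88.9]
at [0.4654 0.2595 0.145 ] rpy [1.800e+02 2.000e-02 7.925e+01] gap 0.0481 t 24.2
rot [ 0.    0.02 -0.45]
delta mm [ 3.2 -2.5 89. ]
```

Call:
servo_tool --deltas '[{"hand": 120,"x": 3,"y": -2.5,"z": 35,"ax": 0,"ay": 0,"az": -0.4},{"hand": 120,"x": 3,"y": -2.5,"z": 70,"ax": 0,"ay": 0,"az": -0.4},{"hand": 120,"x": 3,"y": -2.5,"z": 89,"ax": 0,"ay": 0,"az": -0.4},{"hand": 120,"x": 3,"y": -2.5,"z": 89,"ax": 0,"ay": 0,"az": -0.4},{"hand": 160,"x": 3,"y": -2.5,"z": 89,"ax": 0,"ay": 0,"az": -0.4},{"hand": 180,"x": 3,"y": -2.5,"z": 89,"ax": 0,"ay": 0,"az": -0.4},{"hand": 200,"x": 3,"y": -2.5,"z": 89,"ax": 0,"ay": 0,"az": -0.4},{"hand": 240,"x": 3,"y": -2.5,"z": 89,"ax": 0,"ay": 0,"az": -0.4}]'

```text
clock: 25.0
tool_pos: [0.4637, 0.2645, 0.057]
ee_rot: [3.14, -0.001, 1.392]
ft_force: [-1.2, 0.6, -0.4]
finger_gap: 0.0189
finger_force: 0.0
```

Call:
servo_tool --deltas '[{"hand": 240,"x": 0,"y": 0,"z": 0,"ax": 0,"ay": 0,"az": 0},{"hand": 240,"x": 0,"y": 0,"z": 0,"ax": 0,"ay": 0,"az": 0},{"hand": 240,"x": 0,"y": 0,"z": 0,"ax": 0,"ay": 0,"az": 0},{"hand": 240,"x": 0,"y": 0,"z": 0,"ax": 0,"ay": 0,"az": 0},{"hand": 240,"x": 0,"y": 0,"z": -5,"ax": 0,"ay": 0,"az": 0},{"hand": 240,"x": 0,"y": 0,"z": -40,"ax": 0,"ay": 0,"az": 0},{"hand": 240,"x": 0,"y": 0,"z": -80,"ax": 0,"ay": 0,"az": 0},{"hand": 240,"x": 0,"y": 0,"z": -100,"ax": 0,"ay": 0,"az": 0}]'

```text
clock: 25.8
tool_pos: [0.4642, 0.265, 0.1591]
ee_rot: [3.138, -0.003, 1.392]
ft_force: [0.2, -0.4, 0.5]
finger_gap: 0.0168
finger_force: 12.0
```

```bash
python3 - <<'E'
from h import *
to(.531,-.0465,.053,79.7)
E
```

```text
at [0.4642 0.265  0.1591] rpy [ 1.798e+02 -1.700e-01  7.978e+01] gap 0.0168 t 25.8
rot [ 0.2  -0.17  0.08]
delta mm [-295.   120.6  105.6]
```

Call:
servo_tool --deltas '[{"hand": 240,"x": -44,"y": 18,"z": 0,"ax": 0,"ay": 0,"az": 0},{"hand": 240,"x": -88,"y": 36,"z": 0,"ax": 0,"ay": 0,"az": 0},{"hand": 240,"x": -132,"y": 54,"z": 0,"ax": 0,"ay": 0,"az": 0},{"hand": 240,"x": -176,"y": 72,"z": 0,"ax": 0,"ay": 0,"az": 0},{"hand": 240,"x": -220,"y": 90,"z": 0,"ax": 0,"ay": 0,"az": 0},{"hand": 240,"x": -264,"y": 108,"z": 0,"ax": 0,"ay": 0,"az": 0},{"hand": 240,"x": -294,"y": 120,"z": 0,"ax": 0,"ay": 0,"az": 0},{"hand": 240,"x": -294,"y": 120,"z": 0,"ax": 0,"ay": 0,"az": 0}]'

```text
clock: 26.6
tool_pos: [0.5296, -0.0499, 0.1558]
ee_rot: [3.141, 0.001, 1.388]
ft_force: [-0.1, 1.3, -0.5]
finger_gap: 0.0171
finger_force: 12.0
```

Call:
servo_tool --deltas '[{"hand": 240,"x": 0,"y": 0,"z": 35,"ax": 0,"ay": 0,"az": 0},{"hand": 240,"x": 0,"y": 0,"z": 65,"ax": 0,"ay": 0,"az": 0},{"hand": 240,"x": 0,"y": 0,"z": 90,"ax": 0,"ay": 0,"az": 0},{"hand": 240,"x": 0,"y": 0,"z": 90,"ax": 0,"ay": 0,"az": 0},{"hand": 240,"x": 0,"y": 0,"z": 90,"ax": 0,"ay": 0,"az": 0},{"hand": 240,"x": 0,"y": 0,"z": 90,"ax": 0,"ay": 0,"az": 0},{"hand": 240,"x": 0,"y": 0,"z": 90,"ax": 0,"ay": 0,"az": 0},{"hand": 240,"x": 0,"y": 0,"z": 90,"ax": 0,"ay": 0,"az": 0}]'

```text
clock: 27.4
tool_pos: [0.5297, -0.0463, 0.0671]
ee_rot: [3.139, -0.0, 1.392]
ft_force: [0.3, 0.7, -0.1]
finger_gap: 0.0169
finger_force: 12.0
```

```bash
python3 - <<'E'
from h import *
to(.531,-.0465,.054,79.7)
E
```

```text
at [ 0.5297 -0.0463  0.0671] rpy [ 1.7987e+02 -2.0000e-02  7.9780e+01] gap 0.0169 t 27.4
rot [ 0.13 -0.02  0.08]
delta mm [ 0.   1.3 13.1]
```

Call:
servo_tool --deltas '[{"hand": 240,"x": 0,"y": 1.3,"z": 9,"ax": 0,"ay": 0,"az": 0},{"hand": 240,"x": 0,"y": 1.3,"z": 12,"ax": 0,"ay": 0,"az": 0},{"hand": 240,"x": 0,"y": 1.3,"z": 12.5,"ax": 0,"ay": 0,"az": 0},{"hand": 240,"x": 0,"y": 1.3,"z": 12.8,"ax": 0,"ay": 0,"az": 0},{"hand": 240,"x": 0,"y": 1.3,"z": 12.8,"ax": 0,"ay": 0,"az": 0},{"hand": 240,"x": 0,"y": 1.3,"z": 12.8,"ax": 0,"ay": 0,"az": 0},{"hand": 220,"x": 0,"y": 1.3,"z": 12.8,"ax": 0,"ay": 0,"az": 0},{"hand": 180,"x": 0,"y": 1.3,"z": 12.8,"ax": 0,"ay": 0,"az": 0}]'

```text
clock: 28.2
tool_pos: [0.5303, -0.0466, 0.0531]
ee_rot: [3.141, -0.0, 1.392]
ft_force: [-0.2, 0.1, 0.8]
finger_gap: 0.0222
finger_force: 0.0
```

Call:
servo_tool --deltas '[{"hand": 100,"x": 0,"y": 0,"z": 0,"ax": 0,"ay": 0,"az": 0},{"hand": 100,"x": 0,"y": 0,"z": 0,"ax": 0,"ay": 0,"az": 0},{"hand": 100,"x": 0,"y": 0,"z": 0,"ax": 0,"ay": 0,"az": 0},{"hand": 100,"x": 0,"y": 0,"z": -40,"ax": 0,"ay": 0,"az": 0},{"hand": 100,"x": 0,"y": 0,"z": -90,"ax": 0,"ay": 0,"az": 0},{"hand": 100,"x": 45,"y": -16,"z": -95,"ax": 0,"ay": 0,"az": 0},{"hand": 100,"x": 90,"y": -32,"z": -95,"ax": 0,"ay": 0,"az": 0},{"hand": 100,"x": 135,"y": -48,"z": -95,"ax": 0,"ay": 0,"az": 0}]'

```text
clock: 29.0
tool_pos: [0.5069, 0.096, 0.1488]
ee_rot: [3.14, -0.001, 1.391]
ft_force: [-0.7, -0.3, 0.4]
finger_gap: 0.0552
finger_force: 0.0
```

```bash
python3 - <<'E'
from h import *
to(.4692,.302,.150,79.7)
E
```

```text
at [0.5069 0.096  0.1488] rpy [ 1.7992e+02 -4.0000e-02  7.9680e+01] gap 0.0552 t 29.0
rot [ 0.08 -0.04 -0.02]
delta mm [195.9 -74.   -1.2]
```

Call:
servo_tool --deltas '[{"hand": 100,"x": 45,"y": -17,"z": 0,"ax": 0,"ay": 0,"az": 0},{"hand": 100,"x": 90,"y": -34,"z": 0,"ax": 0,"ay": 0,"az": 0},{"hand": 100,"x": 135,"y": -51,"z": 0,"ax": 0,"ay": 0,"az": 0},{"hand": 100,"x": 180,"y": -68,"z": 0,"ax": 0,"ay": 0,"az": 0},{"hand": 100,"x": 196,"y": -74,"z": 0,"ax": 0,"ay": 0,"az": 0},{"hand": 100,"x": 196,"y": -74,"z": 0,"ax": 0,"ay": 0,"az": 0},{"hand": 100,"x": 196,"y": -74,"z": 0,"ax": 0,"ay": 0,"az": 0},{"hand": 100,"x": 196,"y": -74,"z": 0,"ax": 0,"ay": 0,"az": 0}]'

```text
clock: 29.8
tool_pos: [0.4692, 0.2993, 0.148]
ee_rot: [-3.141, 0.001, 1.391]
ft_force: [-0.1, -0.2, 0.1]
finger_gap: 0.0551
finger_force: 0.0
```

```bash
python3 - <<'E'
from h import *
to(.4692,.302,.051,79.7)
E
```

```text
at [0.4692 0.2993 0.148 ] rpy [-1.7999e+02  5.0000e-02  7.9690e+01] gap 0.0551 t 29.8
rot [-0.01  0.05 -0.01]
delta mm [ 2.7 -0.5 97. ]
```

Call:
servo_tool --deltas '[{"hand": 100,"x": 2.5,"y": -0.5,"z": 35,"ax": 0,"ay": 0,"az": 0},{"hand": 100,"x": 2.5,"y": -0.5,"z": 70,"ax": 0,"ay": 0,"az": 0},{"hand": 100,"x": 2.5,"y": -0.5,"z": 97,"ax": 0,"ay": 0,"az": 0},{"hand": 100,"x": 2.5,"y": -0.5,"z": 97,"ax": 0,"ay": 0,"az": 0},{"hand": 140,"x": 2.5,"y": -0.5,"z": 97,"ax": 0,"ay": 0,"az": 0},{"hand": 160,"x": 2.5,"y": -0.5,"z": 97,"ax": 0,"ay": 0,"az": 0},{"hand": 220,"x": 2.5,"y": -0.5,"z": 97,"ax": 0,"ay": 0,"az": 0},{"hand": 220,"x": 2.5,"y": -0.5,"z": 97,"ax": 0,"ay": 0,"az": 0}]'

```text
clock: 30.6
tool_pos: [0.4698, 0.3038, 0.0526]
ee_rot: [3.139, -0.002, 1.392]
ft_force: [0.8, 0.6, 3.4]
finger_gap: 0.0292
finger_force: 12.0
```

Call:
servo_tool --deltas '[{"hand": 220,"x": 0,"y": 0,"z": 0,"ax": 0,"ay": 0,"az": 0},{"hand": 220,"x": 0,"y": 0,"z": 0,"ax": 0,"ay": 0,"az": 0},{"hand": 220,"x": 0,"y": 0,"z": -5,"ax": 0,"ay": 0,"az": 0},{"hand": 220,"x": 0,"y": 0,"z": -40,"ax": 0,"ay": 0,"az": 0},{"hand": 220,"x": 0,"y": 0,"z": -80,"ax": 0,"ay": 0,"az": 0},{"hand": 220,"x": 0,"y": 0,"z": -100,"ax": 0,"ay": 0,"az": 0},{"hand": 220,"x": 0,"y": 0,"z": -100,"ax": 0,"ay": 0,"az": 0},{"hand": 220,"x": 0,"y": 0,"z": -100,"ax": 0,"ay": 0,"az": 0}]'

```text
clock: 31.4
tool_pos: [0.4683, 0.3031, 0.1506]
ee_rot: [-3.141, 0.001, 1.392]
ft_force: [0.2, -0.2, -1.0]
finger_gap: 0.0298
finger_force: 12.0
```

```bash
python3 - <<'E'
from h import *
to(.534,-.0065,.150,79.7)
E
```

```text
at [0.4683 0.3031 0.1506] rpy [-1.7995e+02  4.0000e-02  7.9780e+01] gap 0.0298 t 31.4
rot [-0.05  0.04  0.08]
delta mm [-293.   119.5    0.7]
```

Call:
servo_tool --deltas '[{"hand": 220,"x": -44,"y": 18,"z": 0,"ax": 0,"ay": 0,"az": 0},{"hand": 220,"x": -88,"y": 36,"z": 0,"ax": 0,"ay": 0,"az": 0},{"hand": 220,"x": -132,"y": 54,"z": 0,"ax": 0,"ay": 0,"az": 0},{"hand": 220,"x": -176,"y": 72,"z": 0,"ax": 0,"ay": 0,"az": 0},{"hand": 220,"x": -220,"y": 90,"z": 0,"ax": 0,"ay": 0,"az": 0},{"hand": 220,"x": -264,"y": 108,"z": 0,"ax": 0,"ay": 0,"az": 0},{"hand": 220,"x": -292,"y": 119,"z": 0,"ax": 0,"ay": 0,"az": 0},{"hand": 220,"x": -292,"y": 119,"z": 0,"ax": 0,"ay": 0,"az": 0}]'

```text
clock: 32.2
tool_pos: [0.5335, -0.0085, 0.1489]
ee_rot: [-3.138, 0.002, 1.388]
ft_force: [-0.3, 0.4, -1.0]
finger_gap: 0.0294
finger_force: 12.0
```

Call:
servo_tool --deltas '[{"hand": 220,"x": 0,"y": 0,"z": 35,"ax": 0,"ay": 0,"az": 0},{"hand": 220,"x": 0,"y": 0,"z": 65,"ax": 0,"ay": 0,"az": 0},{"hand": 220,"x": 0,"y": 0,"z": 90,"ax": 0,"ay": 0,"az": 0},{"hand": 220,"x": 0,"y": 0,"z": 90,"ax": 0,"ay": 0,"az": 0},{"hand": 220,"x": 0,"y": 0,"z": 90,"ax": 0,"ay": 0,"az": 0},{"hand": 220,"x": 0,"y": 0,"z": 90,"ax": 0,"ay": 0,"az": 0},{"hand": 220,"x": 0,"y": 0,"z": 90,"ax": 0,"ay": 0,"az": 0},{"hand": 220,"x": 0,"y": 0,"z": 90,"ax": 0,"ay": 0,"az": 0}]'

```text
clock: 33.0
tool_pos: [0.5349, -0.005, 0.0622]
ee_rot: [3.139, -0.0, 1.392]
ft_force: [1.4, 0.0, -0.1]
finger_gap: 0.0299
finger_force: 12.0
```

```bash
python3 - <<'E'
from h import *
to(.534,-.0055,.049,79.7)
E
```

```text
at [ 0.5349 -0.005   0.0622] rpy [ 1.7988e+02 -3.0000e-02  7.9780e+01] gap 0.0299 t 33.0
rot [ 0.12 -0.03  0.08]
delta mm [-0.6 -0.8 13.2]
```

Call:
servo_tool --deltas '[{"hand": 220,"x": 0,"y": 0,"z": 9,"ax": 0,"ay": 0,"az": 0},{"hand": 220,"x": 0,"y": 0,"z": 12,"ax": 0,"ay": 0,"az": 0},{"hand": 220,"x": 0,"y": 0,"z": 12.5,"ax": 0,"ay": 0,"az": 0},{"hand": 220,"x": 0,"y": 0,"z": 12.8,"ax": 0,"ay": 0,"az": 0},{"hand": 220,"x": 0,"y": 0,"z": 12.8,"ax": 0,"ay": 0,"az": 0},{"hand": 220,"x": 0,"y": 0,"z": 12.8,"ax": 0,"ay": 0,"az": 0},{"hand": 180,"x": 0,"y": 0,"z": 12.8,"ax": 0,"ay": 0,"az": 0},{"hand": 150,"x": 0,"y": 0,"z": 12.8,"ax": 0,"ay": 0,"az": 0}]'

```text
clock: 33.8
tool_pos: [0.5344, -0.0052, 0.0484]
ee_rot: [3.141, -0.0, 1.392]
ft_force: [-0.8, 0.8, -0.4]
finger_gap: 0.0352
finger_force: 0.0
```

Call:
servo_tool --deltas '[{"hand": 100,"x": 0,"y": 0,"z": 0,"ax": 0,"ay": 0,"az": 0},{"hand": 100,"x": 0,"y": 0,"z": 0,"ax": 0,"ay": 0,"az": 0},{"hand": 100,"x": 0,"y": 0,"z": 0,"ax": 0,"ay": 0,"az": 0},{"hand": 100,"x": 0,"y": 0,"z": -40,"ax": 0,"ay": 0,"az": 0},{"hand": 100,"x": 0,"y": 0,"z": -90,"ax": 0,"ay": 0,"az": 0},{"hand": 100,"x": 45,"y": -16,"z": -97,"ax": 0,"ay": 0,"az": 0},{"hand": 100,"x": 90,"y": -32,"z": -97,"ax": 0,"ay": 0,"az": 0},{"hand": 100,"x": 135,"y": -48,"z": -97,"ax": 0,"ay": 0,"az": 0}]'

```text
clock: 34.6
tool_pos: [0.5109, 0.1375, 0.1461]
ee_rot: [3.14, -0.001, 1.391]
ft_force: [0.5, 0.0, -0.3]
finger_gap: 0.0555
finger_force: 0.0
```

```bash
python3 - <<'E'
from h import *
to(.478,.3455,.150,79.7)
E
```

```text
at [0.5109 0.1375 0.1461] rpy [ 1.7992e+02 -5.0000e-02  7.9690e+01] gap 0.0555 t 34.6
rot [ 0.08 -0.05 -0.01]
delta mm [198.8 -69.6  -3.9]
```

Call:
servo_tool --deltas '[{"hand": 100,"x": 45,"y": -16,"z": 0,"ax": 0,"ay": 0,"az": 0},{"hand": 100,"x": 90,"y": -32,"z": 0,"ax": 0,"ay": 0,"az": 0},{"hand": 100,"x": 135,"y": -48,"z": 0,"ax": 0,"ay": 0,"az": 0},{"hand": 100,"x": 180,"y": -63,"z": 0,"ax": 0,"ay": 0,"az": 0},{"hand": 100,"x": 199,"y": -70,"z": 0,"ax": 0,"ay": 0,"az": 0},{"hand": 100,"x": 199,"y": -70,"z": 0,"ax": 0,"ay": 0,"az": 0},{"hand": 100,"x": 199,"y": -70,"z": 0,"ax": 0,"ay": 0,"az": 0},{"hand": 100,"x": 199,"y": -70,"z": 0,"ax": 0,"ay": 0,"az": 0}]'

```text
clock: 35.4
tool_pos: [0.4775, 0.3432, 0.1452]
ee_rot: [-3.141, 0.001, 1.391]
ft_force: [0.6, 0.4, -0.4]
finger_gap: 0.0552
finger_force: 0.0
```

```bash
python3 - <<'E'
from h import *
to(.478,.345,.0525,80)
E
```

```text
at [0.4775 0.3432 0.1452] rpy [-1.7999e+02  5.0000e-02  7.9720e+01] gap 0.0552 t 35.4
rot [-0.01  0.05 -0.28]
delta mm [ 1.9  0.2 92.7]
```

Call:
servo_tool --deltas '[{"hand": 100,"x": 1.5,"y": 0,"z": 35,"ax": 0,"ay": 0,"az": -0.3},{"hand": 100,"x": 1.5,"y": 0,"z": 70,"ax": 0,"ay": 0,"az": -0.3},{"hand": 100,"x": 1.5,"y": 0,"z": 93,"ax": 0,"ay": 0,"az": -0.3},{"hand": 100,"x": 1.5,"y": 0,"z": 93,"ax": 0,"ay": 0,"az": -0.3},{"hand": 140,"x": 1.5,"y": 0,"z": 93,"ax": 0,"ay": 0,"az": -0.3},{"hand": 170,"x": 1.5,"y": 0,"z": 93,"ax": 0,"ay": 0,"az": -0.3},{"hand": 230,"x": 1.5,"y": 0,"z": 93,"ax": 0,"ay": 0,"az": -0.3},{"hand": 230,"x": 1.5,"y": 0,"z": 93,"ax": 0,"ay": 0,"az": -0.3}]'

```text
clock: 36.2
tool_pos: [0.4783, 0.3463, 0.0536]
ee_rot: [3.14, -0.002, 1.397]
ft_force: [-0.4, -0.4, 0.2]
finger_gap: 0.0263
finger_force: 0.0
```

Call:
servo_tool --deltas '[{"hand": 230,"x": 0,"y": 0,"z": 0,"ax": 0,"ay": 0,"az": 0},{"hand": 230,"x": 0,"y": 0,"z": 0,"ax": 0,"ay": 0,"az": 0},{"hand": 230,"x": 0,"y": 0,"z": 0,"ax": 0,"ay": 0,"az": 0},{"hand": 230,"x": 0,"y": 0,"z": -40,"ax": 0,"ay": 0,"az": 0},{"hand": 230,"x": 0,"y": 0,"z": -80,"ax": 0,"ay": 0,"az": 0},{"hand": 230,"x": 0,"y": 0,"z": -100,"ax": 0,"ay": 0,"az": 0},{"hand": 230,"x": 0,"y": 0,"z": -100,"ax": 0,"ay": 0,"az": 0},{"hand": 230,"x": 0,"y": 0,"z": -100,"ax": 0,"ay": 0,"az": 0}]'

```text
clock: 37.0
tool_pos: [0.4771, 0.3457, 0.1517]
ee_rot: [-3.141, 0.001, 1.398]
ft_force: [0.1, 0.6, -0.8]
finger_gap: 0.0238
finger_force: 12.0
```

```bash
python3 - <<'E'
from h import *
to(.545,.0345,.150,80)
E
```

```text
at [0.4771 0.3457 0.1517] rpy [-1.7996e+02  3.0000e-02  8.0080e+01] gap 0.0238 t 37.0
rot [-0.04  0.03  0.08]
delta mm [-294.9  120.4    1.8]
```

Call:
servo_tool --deltas '[{"hand": 230,"x": -44,"y": 18,"z": 0,"ax": 0,"ay": 0,"az": 0},{"hand": 230,"x": -88,"y": 36,"z": 0,"ax": 0,"ay": 0,"az": 0},{"hand": 230,"x": -132,"y": 54,"z": 0,"ax": 0,"ay": 0,"az": 0},{"hand": 230,"x": -176,"y": 72,"z": 0,"ax": 0,"ay": 0,"az": 0},{"hand": 230,"x": -220,"y": 90,"z": 0,"ax": 0,"ay": 0,"az": 0},{"hand": 230,"x": -264,"y": 108,"z": 0,"ax": 0,"ay": 0,"az": 0},{"hand": 230,"x": -294,"y": 120,"z": 0,"ax": 0,"ay": 0,"az": 0},{"hand": 230,"x": -294,"y": 120,"z": 0,"ax": 0,"ay": 0,"az": 0}]'

```text
clock: 37.8
tool_pos: [0.5446, 0.032, 0.15]
ee_rot: [-3.138, 0.002, 1.393]
ft_force: [0.4, -0.2, -0.7]
finger_gap: 0.0238
finger_force: 12.0
```

Call:
servo_tool --deltas '[{"hand": 230,"x": 0,"y": 0,"z": 35,"ax": 0,"ay": 0,"az": 0},{"hand": 230,"x": 0,"y": 0,"z": 65,"ax": 0,"ay": 0,"az": 0},{"hand": 230,"x": 0,"y": 0,"z": 90,"ax": 0,"ay": 0,"az": 0},{"hand": 230,"x": 0,"y": 0,"z": 90,"ax": 0,"ay": 0,"az": 0},{"hand": 230,"x": 0,"y": 0,"z": 90,"ax": 0,"ay": 0,"az": 0},{"hand": 230,"x": 0,"y": 0,"z": 90,"ax": 0,"ay": 0,"az": 0},{"hand": 230,"x": 0,"y": 0,"z": 90,"ax": 0,"ay": 0,"az": 0},{"hand": 230,"x": 0,"y": 0,"z": 90,"ax": 0,"ay": 0,"az": 0}]'

```text
clock: 38.6
tool_pos: [0.5459, 0.0359, 0.0634]
ee_rot: [3.139, -0.001, 1.398]
ft_force: [0.1, 0.7, 0.0]
finger_gap: 0.0241
finger_force: 12.0
```

```bash
python3 - <<'E'
from h import *
to(.545,.035,.0505,80)
E
```

```text
at [0.5459 0.0359 0.0634] rpy [ 1.7988e+02 -3.0000e-02  8.0080e+01] gap 0.0241 t 38.6
rot [ 0.12 -0.03  0.08]
delta mm [-1.  -0.7 12.9]
```

Call:
servo_tool --deltas '[{"hand": 230,"x": -1,"y": -0.7,"z": 9,"ax": 0,"ay": 0,"az": 0},{"hand": 230,"x": -1,"y": -0.7,"z": 12,"ax": 0,"ay": 0,"az": 0},{"hand": 230,"x": -1,"y": -0.7,"z": 12.9,"ax": 0,"ay": 0,"az": 0},{"hand": 230,"x": -1,"y": -0.7,"z": 13,"ax": 0,"ay": 0,"az": 0},{"hand": 230,"x": -1,"y": -0.7,"z": 13,"ax": 0,"ay": 0,"az": 0},{"hand": 230,"x": -1,"y": -0.7,"z": 13,"ax": 0,"ay": 0,"az": 0},{"hand": 190,"x": -1,"y": -0.7,"z": 13,"ax": 0,"ay": 0,"az": 0},{"hand": 150,"x": -1,"y": -0.7,"z": 13,"ax": 0,"ay": 0,"az": 0}]'

```text
clock: 39.4
tool_pos: [0.5443, 0.0348, 0.0494]
ee_rot: [3.141, -0.0, 1.397]
ft_force: [0.7, 0.8, -0.3]
finger_gap: 0.0293
finger_force: 0.0
```

Call:
servo_tool --deltas '[{"hand": 100,"x": 0,"y": 0,"z": 0,"ax": 0,"ay": 0,"az": 0},{"hand": 100,"x": 0,"y": 0,"z": 0,"ax": 0,"ay": 0,"az": 0},{"hand": 100,"x": 0,"y": 0,"z": 0,"ax": 0,"ay": 0,"az": 0},{"hand": 100,"x": 0,"y": 0,"z": -40,"ax": 0,"ay": 0,"az": 0},{"hand": 100,"x": 0,"y": 0,"z": -90,"ax": 0,"ay": 0,"az": 0},{"hand": 100,"x": 45,"y": -16,"z": -110,"ax": 0,"ay": 0,"az": 0},{"hand": 100,"x": 90,"y": -32,"z": -120,"ax": 0,"ay": 0,"az": 0},{"hand": 100,"x": 135,"y": -48,"z": -130,"ax": 0,"ay": 0,"az": 0}]'

```text
clock: 40.2
tool_pos: [0.5203, 0.1773, 0.1805]
ee_rot: [3.14, -0.001, 1.396]
ft_force: [0.3, -0.5, -0.6]
finger_gap: 0.0555
finger_force: 0.0
```

Call:
servo_tool --deltas '[{"hand": 100,"x": 45,"y": -16,"z": -10,"ax": 0,"ay": 0,"az": 0},{"hand": 100,"x": 90,"y": -32,"z": -20,"ax": 0,"ay": 0,"az": 0},{"hand": 100,"x": 135,"y": -48,"z": -30,"ax": 0,"ay": 0,"az": 0},{"hand": 100,"x": 180,"y": -64,"z": -30,"ax": 0,"ay": 0,"az": 0},{"hand": 100,"x": 225,"y": -80,"z": -30,"ax": 0,"ay": 0,"az": 0},{"hand": 100,"x": 270,"y": -95,"z": -30,"ax": 0,"ay": 0,"az": 0},{"hand": 100,"x": 270,"y": -95,"z": -30,"ax": 0,"ay": 0,"az": 0},{"hand": 100,"x": 270,"y": -95,"z": -30,"ax": 0,"ay": 0,"az": 0}]'

```text
clock: 41.0
tool_pos: [0.4727, 0.459, 0.2084]
ee_rot: [-3.141, 0.002, 1.4]
ft_force: [0.2, -0.5, 0.3]
finger_gap: 0.0556
finger_force: 0.0
```

```bash
python3 - <<'E'
from h import *
im=cam("top")["color"][170:300,238:506,::-1];a=cv2.resize(im,None,fx=2.98,fy=2.98,interpolation=cv2.INTER_CUBIC)
b=cv2.imread("pics/top0.png")[170:245,238:386];b=cv2.resize(b,None,fx=2.6,fy=2.6,interpolation=cv2.INTER_CUBIC)
c=cv2.resize(im[:75,:148],None,fx=2.6,fy=2.6,interpolation=cv2.INTER_CUBIC)
o=np.zeros((a.shape[0]+b.shape[0],a.shape[1],3),np.uint8);o[:a.shape[0]]=a;o[a.shape[0]:,:b.shape[1]]=b;o[a.shape[0]:,400:400+c.shape[1]]=c
print(o.shape);cv2.imwrite("pics/f.png",o)
E
```

```text
(582, 799, 3)
```

View pics/f.png

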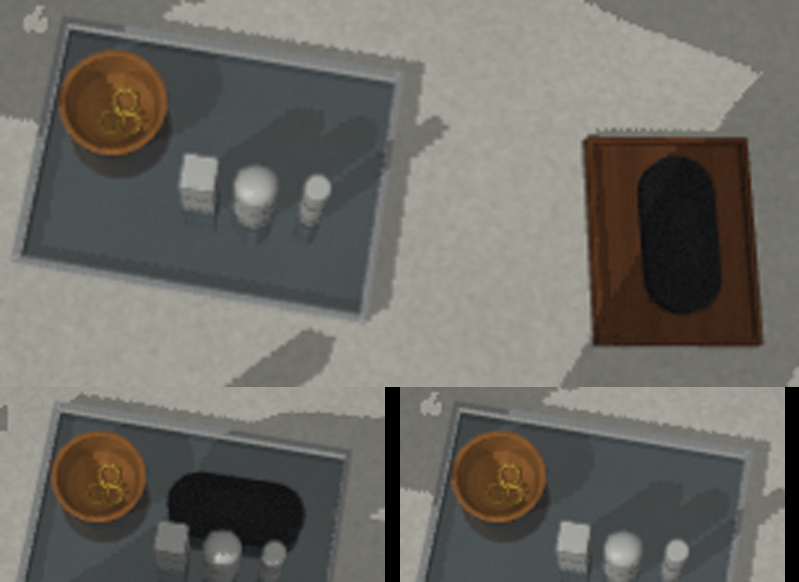

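The before/after insets match. Square went from (172,537) to (573−400,537), stout from (222,550) to (223,550), and slim from (274,553) to (276,553). The brush lies inside the wooden tray and the bowl hasn't moved.

```bash
python3 -c "
from cell import *
print(close_job())"
```

```text
the job is handed in; nothing more can be done
None
```

I handed the job in at about 41 s: the last camera view shows the brush bristles down in its wooden tray, the three balms standing back within about 2 mm of where they started, and the bowl unmoved; I did not re-check the perfume bottle or cream jar at the end.

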